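Strip a rocket body off its forming mandrel

ROBOT

A 6-joint arm with a two-finger parallel gripper is mounted at the origin on the work surface. World frame = base frame: x ahead of the robot, y to its left, z up, the work surface at z = 0. Lengths are in m, angles in rad, forces in N, time in s.
With the tool pointing down it reaches from about 0.375 to 0.9 m from the base axis. Payload 3.1 kg.
Tool frame: the origin (TCP) lies midway between the tips of the shut fingers; the grasp point (between the pads) lies 19 mm behind it (manip.grasp_offset is the distance from the TCP to the grasp point, in m); z points along the fingers, y is the line along which they close (so a half turn about z gives the same grasp; the last joint's range is limited). The gripper opens to 85 mm and grips with 20 to 120 N. Pads are 22 mm wide; open, the fingers measure 114 mm over their backs; the gripper's body (76 mm by 85 mm) begins 54 mm behind the grasp point. The pads swing forward as they close: fully open they stand 13 mm farther back than shut.
Start: joints at [-1.466, 0.527, 1.433, -0, 1.181, -0.178], TCP at [0.174, -0.6, 0.205] pointing down, gripper open.
Joint ranges: [-3.08, 3.08], [-0.75, 2.2], [0.22, 2.44], [-1.43, 4.57], [0, 2.65], [-2.85, 2.85]. Speed limits (rad/s): [2.79, 2.79, 3.14, 3.14, 3.14, 3.14].

INTERFACE

Orientations are given as a unit quaternion [x, y, z, w].
In Python, from station import sensors, cams, order, manip gives the robot as it stands.
- The arm moves only by the tool move_arm, never from a script. Its argument "targets" is a list of rows, each an object of numbers: "dx", "dy", "dz": the shift along the world's x, y, z normalised to -1 to 1, where 1 is 25 mm; "rx", "ry", "rz": the turn, a rotation vector about the world's x, y, z normalised to -1 to 1, where 1 is 30 degrees. A call has exactly 10 rows; each row shifts and turns the commanded pose from where the row before left it; what a row does not reach is not made up. A row lasts 1/8 s, in which the tool goes at most 62.5 mm and 10.7 degrees, less where a joint would pass 70% of its speed; a pose out of reach is approached as far as the arm can. A call with a number of a shift or a turn outside -1 to 1 is refused whole. A call with a gripper value outside its range is refused whole. "claw" is the opening in per cent of the stroke, from 0 (shut) to 100 (fully open), set as the call begins (left out, the last holds). The fingers move at their own pace and stop on an object; "newtons" is the grip in N (left out, the last holds). Time passes only in rows, so rows that do not move let the fingers close, or fill a call up. It gives the time, the measured TCP pose, the force, the opening and the grip force at its end, in the units of the state.
- sensors.sense(): the state, without advancing time (a new reading comes with each control period).
- cams.snapshot(name): name is "side" or "top"; returns the picture (420x560x3 uint8, red, green, blue); there is no depth.
- cams.camera_model(name): a dict with "fx", "fy", "cx", "cy" (pixels), "extrinsics" (4x4, takes a point from world to camera coordinates). Camera axes: x right, y down, z forward; pixel columns grow to the right and rows downward; lengths in m; the calibration is good to about 2 mm. A picture is of the moment at which its call begins. camera_model takes no time and is no camera call.
- order.sign_off(): hands the job in; it is judged then, once.
The state is a dict: "t": time; "q": joint angles; "qd": joint speeds; "tau": joint torques, N m; "tcp_pos": TCP position; "tool_rot": TCP orientation; "force": force on the tool from outside, world axes, zero at the start; "ft_torque": the same for the moment, N m; "finger_gap": opening from 0.0 (shut) to 1.0 (fully open); "gripper_force": force on a finger pad.
Only numpy, scipy, OpenCV 4.12 (cv2) and the standard library are available. Lean on these libraries where they do the work, as an engineer would, in place of code of your own. Each camera call takes 0.05 s, during which the arm holds its last target. There are 200 camera calls.

TASK

The red rocket body is stuck on the steel mandrel it was formed on. Slide the pair along the table until the mandrel's round foot is fully under the blue fork, then pull the body straight up off the mandrel, keeping the mandrel down on the table until the body is off. Turn the body and set it fully home on the white fin base, its notch over the yellow key, then draw the mandrel out of the fork and stand it upright in the green tray; leave everything else on the table where it is.

Things in the scene. Friction and masses are not known exactly. Their poses are not given: they have to be found in the camera images.
- rocket_body: Red plastic tube with two yellow bands, upright, 40 mm outside diameter (16 facets), bore 33 mm, 90 mm high, about 60 g. Origin: centre of its lower end; z up the tube; +x points to its notch. Starts pushed down over the mandrel, resting on its foot. Sprung buttons in the mandrel hold it: it pulls off with about 8 to 15 N, and the mandrel comes along unless its foot is held down. Clear after 96 mm of travel.
- notch (a point): Middle of the foot of the notch in the rocket body, on the body's +x side, 20 mm from its axis, at its lower end, axes as the body. The notch goes through the wall, 13 mm wide, 16 mm high; a white stripe runs up the tube above it to a white mark on the rim. At the start it faces world +x within about 55 degrees.
- mandrel: Mandrel, about 280 g: a flat round pale metal foot 68 mm across and 8 mm thick with an upright round steel core of 26 mm diameter. Four black rubber buttons, sprung outwards, stand up to 4.5 mm proud of the core, 40 and 64 mm above the underside; above 70 mm the core is bare. Origin: centre of the foot's underside; z up; it is round, so its yaw means nothing.
- mandrel_top (a point): Top end of the mandrel's core, on its axis, 104 mm above the underside; at the start it stands 6 mm above the rim of the body.
- fork: Blue steel fork, yellow tips, fixed: 82 mm long (x), 104 wide (y), 18 high. Origin at table level where the mandrel's centre belongs; the mandrel enters along the fork's +x. Two prongs 12 to 18 mm above the table, from x -30 to 40 mm, leave a 50 mm slot for the body; the channel below for the foot is 78 mm wide. A back wall stops the foot at x = 5 mm. Under the prongs the foot can rise about 4 mm.
- fork_mouth (a point): Middle of the fork's open mouth, between the yellow prong tips, at the prongs' upper face: 30 mm before the fork's origin (its own -x), axes as the fork. The mouth faces the robot within about 25 degrees.
- fin_base: White rocket tail, fixed: round flange 60 mm across, 8 mm thick; three fins at 60, 180 and 300 degrees from its +x, out to 53 mm from the axis, up to 40 mm high; in the middle a grey hub of 29 mm diameter, tapered above 26 mm, top 36 mm above the table. Origin: centre of the underside; z up; +x points along the yellow key, within about 45 degrees of world +x.
- key (a point): Outer upper edge of the yellow key on the hub: on the fin base's +x side, 25.5 mm from the axis, 20 mm above the table. The key is 7 mm wide and stands 12 mm high on the flange. The body drops home only with its notch over the key (the two +x axes within about 8 degrees); otherwise it rides 12 mm high.
- seat (a point): Centre of the upper face of the fin base's flange, 8 mm above the table, axes as the fin base: the body's origin lies here when it is fully home.
- tray: Green shallow square tray, fixed: 120 x 120 mm outside, 16 mm high, walls and floor about 4 mm thick, so 112 mm inside. Origin: centre of the underside. It and the fin base stand to the left and right of the fork, in either order.
- nose_cone: Red plastic nose cone, 40 mm across, 66 mm high; origin at the centre of its underside. Not to be disturbed.
- tape_yellow: Yellow tape roll lying flat, 90 mm across, 22 mm high; origin at the centre of its underside. Not to be disturbed.
- tape_black: Black tape roll lying flat, 92 mm across, 30 mm high; origin at the centre of its underside. Not to be disturbed.
- mug: White mug, 84 mm across plus its handle, 92 mm high; origin at the centre of its underside. Not to be disturbed.
- glue_stick: White glue stick with red cap, standing, 28 mm across, 100 mm high; origin at the centre of its underside. Not to be disturbed.
- phone: Phone in a red case lying flat, 75 x 155 x 9 mm; origin at the centre of its underside. Not to be disturbed.
- model_rocket: Finished yellow and black model rocket standing on three white fins, about 90 mm across the fins, 190 mm high; origin at the centre of its underside. Not to be disturbed.
- spare_tube: Plain blue tube, standing, 40 mm across, 90 mm high, without a notch; origin at the centre of its underside. Not to be disturbed.
There are look-alikes about, which are no part of the job. What is meant by the fork is not brown or purple, and is the larger of those in its own colour.

How it is judged:
On the way, in this order (a step that is already met when the one before it is completed fails the run):
1. the mandrel's foot is fully under the fork, with the body still down on the mandrel (x of mandrel in the frame of fork between -0.016 and 0.012 m and y of mandrel in the frame of fork between -0.012 and 0.012 m and height (world z) of mandrel below 0.006 m and angle between mandrel's own z axis and vertical below 0.15 rad and distance between rocket_body and mandrel below 0.02 m), for 0.1 s.
2. the body is pulled up clear of the mandrel, which stays down under the fork (x of mandrel in the frame of fork between -0.016 and 0.012 m and y of mandrel in the frame of fork between -0.012 and 0.012 m and height (world z) of mandrel below 0.008 m and z of rocket_body in the frame of mandrel above 0.104 m), for 0.1 s.
3. the body is fully home on the fin base, notch over key, and let go (horizontal distance between rocket_body and seat below 0.005 m and z of rocket_body in the frame of seat between -0.004 and 0.004 m and angle between rocket_body's own z axis and vertical below 0.08 rad and contact force between the fingers and rocket_body below 0.1 N), for 0.2 s.
At the end, for the whole second after the job is handed in: The body stands on the fin base within 5 mm of its axis, its lower end within 4 mm of the flange (so the notch is over the key), upright within 0.08 rad; the mandrel stands upright (within 0.08 rad) on the floor of the green tray, within 36 mm of its centre; both are released and at rest (horizontal distance between rocket_body and seat below 0.005 m and z of rocket_body in the frame of seat between -0.004 and 0.004 m and angle between each of rocket_body, mandrel's own z axis and vertical below 0.08 rad and horizontal distance between mandrel and tray below 0.036 m and z of mandrel in the frame of tray below 0.009 m and linear speed of each of rocket_body, mandrel below 0.02 m/s); the robot touches nothing.
It fails at once if the mandrel is lifted more than 20 mm off the table with the body still on it (height (world z) of mandrel above 0.02 m and distance between rocket_body and mandrel below 0.09 m).
It fails at once if a bystanding thing is pushed more than 30 mm from its place (distance of any of nose_cone, tape_yellow, tape_black, mug, glue_stick, phone, model_rocket, spare_tube from where it was at the start of the episode above 0.03 m).
It also fails if it takes over 59 s, if anything falls off the work surface, if the arm or the gripper's body presses on something with over 40 N, if the wrist force passes 120 N, or if a joint passes its speed limit or range.

## Working session

There is one attempt and no reset: what is moved stays moved. The work goes in short steps, Python scripts to look and compute and a tool call to move; the robot and the scene stay as the last step left them, time stands still between calls to the robot, and variables do not carry over. Pictures are saved under pics/ and viewed, at most 10 in all, crops included, and the job is handed in when it is done.

Besides the shell and the picture viewer there is one more tool, called after "Call:" in YAML: its name, and indented under it one key for each argument. move_arm: Moves the arm, as the interface text tells. Scaled input: -1 to 1 covers 25 mm each way for a shift and 30 degrees each way for a turn. Its arguments: {"type":"object","properties":{"targets":{"type":"array"},"claw":{"type":"number"},"newtons":{"type":"number"}},"required":["targets"]}

```bash
mkdir -p pics
python3 - <<'E'
from station import sensors,cams,manip
import cv2,numpy as np
for n in("side","top"):
    im=cams.snapshot(n); cv2.imwrite(f"pics/{n}0.png",im[:,:,::-1]); m=cams.camera_model(n)
    E=np.array(m["extrinsics"]); print(n,m["fx"],m["fy"],m["cx"],m["cy"],np.round(E,3).tolist(),"cam",-E[:3,:3].T@E[:3,3])
s=sensors.sense();print(s["t"],s["tcp_pos"],s["tool_rot"],manip.grasp_offset)
E
```

```text
side 394.82729295930375 394.82729295930375 279.554683648393 214.3707725516714 [[0.881, -0.473, -0.024, -0.493], [-0.304, -0.526, -0.794, 0.295], [0.363, 0.707, -0.607, 0.81], [0.0, 0.0, 0.0, 1.0]] cam [ 0.22950436 -0.65068455  0.71355091]
top 540.5469901628525 540.5469901628525 283.1113919785008 208.04645642800915 [[0.016, -1.0, 0.015, 0.005], [-0.992, -0.018, -0.126, 0.587], [0.126, -0.012, -0.992, 1.574], [0.0, 0.0, 0.0, 1.0]] cam [0.38384988 0.03484835 1.63466083]
0.1 [ 0.174363   -0.59943853  0.20358634] [ 9.90019761e-01  1.40924822e-01  4.42600460e-05 -1.03171894e-03] 0.0187
```

View pics/top0.png

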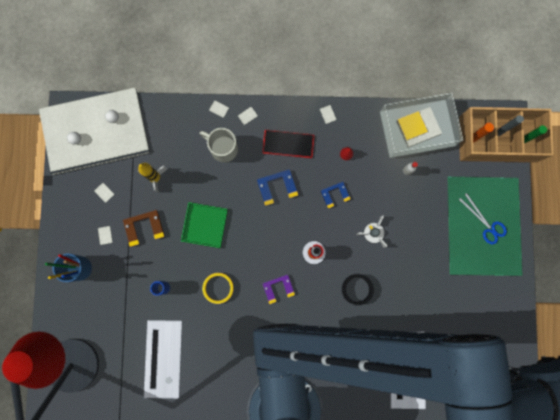

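View pics/side0.png

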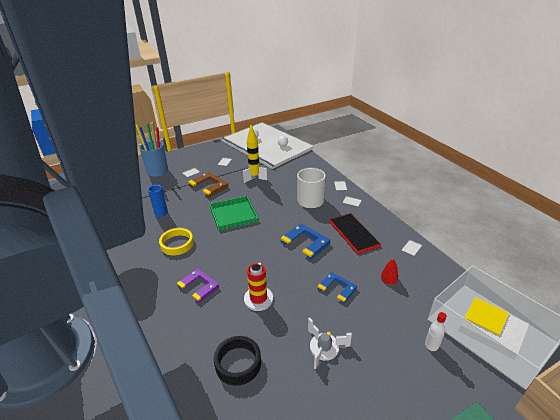

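Top view: the mandrel and body are at (314,252). Fork candidates are large blue (278,187), small blue (336,195), purple (279,289) and brown (144,227). By the description I choose the large blue one. Body candidates are the red/yellow body (314,252), nose cone (346,153) and blue spare tube (159,288). The fin base is at (374,233), with the finished rocket's fins at (150,173) as its look-alike, and the tray is at (205,226).

```bash
cat > h.py <<'E'
import numpy as np,cv2
from station import sensors,cams,manip
def ray(n,p):
    m=cams.camera_model(n);E=np.array(m["extrinsics"]);R=E[:3,:3]
    d=R.T@np.array([(p[0]-m["cx"])/m["fx"],(p[1]-m["cy"])/m["fy"],1]);return -R.T@E[:3,3],d
def onz(n,p,z):
    c,d=ray(n,p);return c+d*(z-c[2])/d[2]
def proj(n,P):
    m=cams.camera_model(n);E=np.array(m["extrinsics"]);q=E[:3,:3]@np.array(P)+E[:3,3]
    return np.array([m["fx"]*q[0]/q[2]+m["cx"],m["fy"]*q[1]/q[2]+m["cy"]])
def blobs(im,lo,hi,box,amin=4):
    x0,y0,x1,y1=box;h=cv2.cvtColor(im[y0:y1,x0:x1],cv2.COLOR_RGB2HSV)
    k=cv2.inRange(h,np.array(lo),np.array(hi));n,l,s,c=cv2.connectedComponentsWithStats(k)
    return k,[(c[i]+[x0,y0],s[i]) for i in range(1,n) if s[i][4]>=amin]
E
python3 - <<'E'
from h import *
t=cv2.imread("pics/top0.png")[:,:,::-1].copy();s=cv2.imread("pics/side0.png")[:,:,::-1].copy()
Y=([20,120,90],[35,255,255]);B=([100,120,50],[125,255,255]);G=([50,100,40],[75,255,255]);W=([0,0,120],[180,70,255])
def show(tag,n,im,c,box,z):
    for p,st in blobs(im,*c,box)[1]: print(tag,n,p.round(1),st[4],onz(n,p,z).round(4)[:2])
show("forktips","top",t,Y,(250,160,305,215),.018); show("forktips","side",s,Y,(275,215,335,262),.018)
show("forkblue","top",t,B,(250,160,305,215),.018)
show("tray","top",t,G,(175,195,235,255),.008); show("tray","side",s,G,(200,190,265,235),.008)
show("key","top",t,Y,(355,210,395,250),.02); show("key","side",s,Y,(300,315,355,370),.02)
show("fins","top",t,W,(355,210,395,250),.03)
show("foot","top",t,W,(295,235,335,270),.008)
show("foot","side",s,W,(240,255,280,315),.008)
for n,im,boxes in(("t",t,[(250,160,305,205),(290,230,340,275),(350,210,400,255)]),("s",s,[(275,215,335,260),(235,255,285,315),(300,310,355,370)])):
    pass
a=[cv2.resize(t[y:y+50,x:x+55],(264,240),interpolation=2) for x,y in((250,160),(287,228),(347,208))]
b=[cv2.resize(s[y:y+60,x:x+66],(264,240),interpolation=2) for x,y in((272,210),(225,257),(297,312))]
cv2.imwrite("pics/c0.png",np.vstack([np.hstack(a),np.hstack(b)])[:,:,::-1])
E
```

```text
forktips top [292.7 194.4] 44 [ 0.631  -0.0138]
forktips top [268.8 202. ] 39 [0.6065 0.0579]
forktips side [285.4 239.3] 50 [0.6071 0.0548]
forktips side [307.4 252.1] 53 [ 0.6318 -0.0175]
forkblue top [275.6 183.3] 432 [0.664  0.0386]
tray top [203.9 224.8] 1668 [0.535  0.2524]
tray side [233.1 212.6] 1168 [0.5357 0.2479]
key top [370.9 227.1] 8 [ 0.5356 -0.2501]
key side [328.5 333.2] 11 [ 0.5404 -0.2503]
fins top [374.  232.7] 315 [ 0.5182 -0.2575]
foot top [311.3 252.8] 246 [ 0.4561 -0.0725]
foot side [251. 263.] 5 [0.4922 0.0282]
foot side [259.3 262.9] 9 [0.5108 0.018 ]
foot side [266.2 273.5] 18 [ 0.5094 -0.0238]
foot side [255.8 271.4] 53 [ 0.4902 -0.0045]
foot side [246.  276.5] 8 [ 0.4617 -0.0084]
foot side [258.1 300.6] 320 [ 0.4546 -0.0913]
foot side [278.  311.6] 5 [ 0.4797 -0.1413]
foot side [253.8 312.8] 4 [ 0.4311 -0.1176]
```

View pics/c0.png

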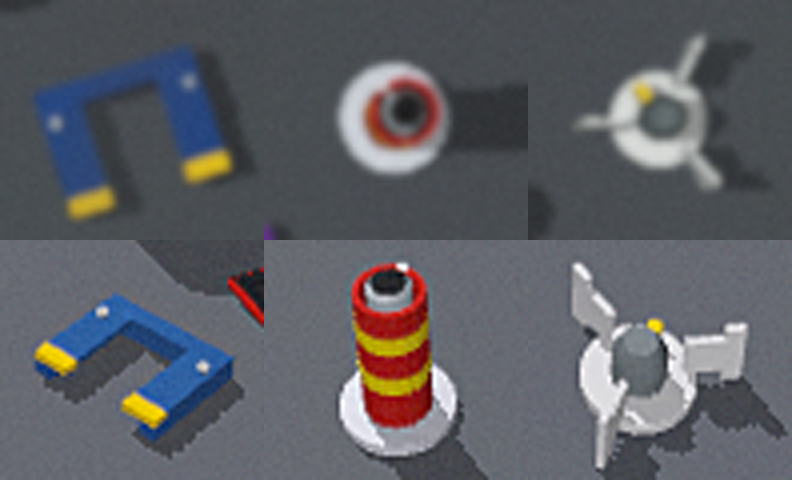

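The crop confirms the large blue fork with yellow tips, the body with a white rim mark at about side pixel (259,263), and the fin base with its key at top pixel (371,227). Next I work out the exact poses.

Run:
```python
from h import *
t=cv2.imread("pics/top0.png")[:,:,::-1].copy();s=cv2.imread("pics/side0.png")[:,:,::-1].copy()
# fork outline
box=(250,160,305,215)
for n,im,bx in(("top",t,box),):
    k=blobs(im,[100,120,50],[125,255,255],bx)[0]|blobs(im,[20,120,90],[35,255,255],bx)[0]
    pts=np.argwhere(k)[:,::-1]+[bx[0],bx[1]]
    w=np.array([onz(n,p,.018)[:2] for p in pts]);r=cv2.minAreaRect((w*1000).astype(np.float32));print("fork rect",r)
    print(cv2.boxPoints(r).round(0).tolist())
# foot & flange ellipse
for tag,n,im,bx,z in(("foot","top",t,(295,235,335,270),.008),("foot","side",s,(240,280,280,315),.008),("flange","top",t,(355,210,395,250),.008)):
    k=blobs(im,[0,0,115],[180,80,255],bx)[0]
    if tag=="flange": k=cv2.morphologyEx(k,cv2.MORPH_OPEN,cv2.getStructuringElement(2,(7,7)))
    c=max(cv2.findContours(k,0,1)[0],key=cv2.contourArea)
    w=np.array([onz(n,p[0]+[bx[0],bx[1]],z)[:2] for p in cv2.convexHull(c)])*1000
    e=cv2.fitEllipse(w.astype(np.float32)); print(tag,n,np.round(e[0],1),np.round(e[1],1),cv2.minEnclosingCircle(w.astype(np.float32)))
# fins
k=blobs(t,[0,0,115],[180,80,255],(350,205,400,255))[0]
for z in(.04,):
    w=np.array([onz("top",p[::-1]+[350,205],z)[:2] for p in np.argwhere(k)]);c=np.array([.518,-.257])
    d=np.linalg.norm(w-c,axis=1);a=np.degrees(np.arctan2(*(w-c)[:,::-1].T))
    for lo in(-80,40,160):
        q=((a-lo)%360<110)&(d>.038);print("fin",np.median(a[q]%360),d[q].max(),w[q].mean(0))
for n,im,p in(("top",t,None),("side",s,None)):
    bx=(300,238,325,262) if n=="top" else (245,255,275,275)
    for z in(.098,):
        for lo,hi,nm in(([0,0,170],[180,80,255],"white"),([0,0,0],[180,255,60],"dark"),([0,150,80],[10,255,255],"red")):
            for p,st in blobs(im,lo,hi,bx)[1]: print(n,nm,p.round(1),st,onz(n,p,.098).round(4)[:2],onz(n,p,.104).round(4)[:2])
```

```text
fork rect ((652.3812255859375, 33.51627731323242), (85.0745849609375, 105.27564239501953), 18.660438537597656)
[[595.0, 70.0], [629.0, -30.0], [710.0, -3.0], [676.0, 97.0]]
foot top [458.2 -78.2] [68.1 71.4] ((458.1171875, -77.9803695678711), 35.74948501586914)
foot side [457.4 -65.2] [108.7 138.3] ((460.1072692871094, -74.78147888183594), 64.98320007324219)
flange top [ 512.6 -256. ] [42.9 61. ] ((515.9841918945312, -258.5108947753906), 30.90281105041504)
fin 335.3383429660853 0.057294068468285934 [ 0.56103781 -0.27684641]
fin 93.04197666001791 0.049069673754347884 [ 0.51564724 -0.21268517]
fin 219.67297493383884 0.05219887278316629 [ 0.48332244 -0.28555202]
top white [309.9 252.1] [  3   4  19  20 152] [ 0.4541 -0.0625] [ 0.4538 -0.0621]
top dark [316.6 250.5] [14 10  6  6 28] [ 0.4589 -0.0815] [ 0.4586 -0.0811]
top red [321.2 249.2] [20  9  3  5  6] [ 0.4629 -0.0945] [ 0.4626 -0.094 ]
top red [310.8 254. ] [ 9 11  7  9 24] [ 0.4486 -0.0652] [ 0.4484 -0.0648]
side white [259.2 263.4] [13  8  3  2  5] [ 0.474  -0.0686] [ 0.4716 -0.0742]
side white [253.6 270.8] [ 5 13  9  5 16] [ 0.4535 -0.0831] [ 0.4513 -0.0886]
side dark [255.6 266.9] [ 7 10  8  5 37] [ 0.4623 -0.0746] [ 0.46   -0.0802]
side red [248.9 269.5] [ 2  9  7 11 31] [ 0.4462 -0.0745] [ 0.4441 -0.0801]
side red [255.8 263.2] [10  8  3  2  4] [ 0.4675 -0.0644] [ 0.4652 -0.0701]
side red [262.9 269.9] [15  9  6 11 31] [ 0.4722 -0.0906] [ 0.4698 -0.096 ]
```

Call:
move_arm:
  targets:
    - {"dx":0.54,"dy":1}
    - {"dx":0.54,"dy":1}
    - {"dx":0.54,"dy":1}
    - {"dx":0.54,"dy":1}
    - {"dx":0.54,"dy":1}
    - {"dx":0.54,"dy":1}
    - {"dx":0.54,"dy":1}
    - {"dx":0.54,"dy":1}
    - {"dx":0.54,"dy":1}
    - {"dx":0.54,"dy":1}
  claw: 100
  newtons: 40

```text
schema error: expected keys dx, dy, dz, rx, ry, rz
```

Call:
move_arm:
  targets:
    - {"dx":0.54,"dy":1}
    - {"dx":0.54,"dy":1}
    - {"dx":0.54,"dy":1}
    - {"dx":0.54,"dy":1}
    - {"dx":0.54,"dy":1}
    - {"dx":0.54,"dy":1}
    - {"dx":0.54,"dy":1}
    - {"dx":0.54,"dy":1}
    - {"dx":0.58,"dy":0.82}
    - {"dx":0.54,"dy":1}

```text
schema error: expected keys dx, dy, dz, rx, ry, rz
```

Run:
```python
from h import *
s=sensors.sense();print(s["t"],np.round(s["tcp_pos"],4),np.round(s["tool_rot"],3),np.round(s["q"],2))
i=cams.snapshot("side");cv2.imwrite("pics/side1.png",i[:,:,::-1])
f=cv2.resize(i[305:375,290:370],(640,560),interpolation=2);cv2.imwrite("pics/fin.png",f[:,:,::-1])
```

```text
0.1 [ 0.1744 -0.5994  0.2036] [ 0.99   0.141  0.    -0.001] [-1.47  0.53  1.43  0.    1.18 -0.18]
```

View pics/fin.png

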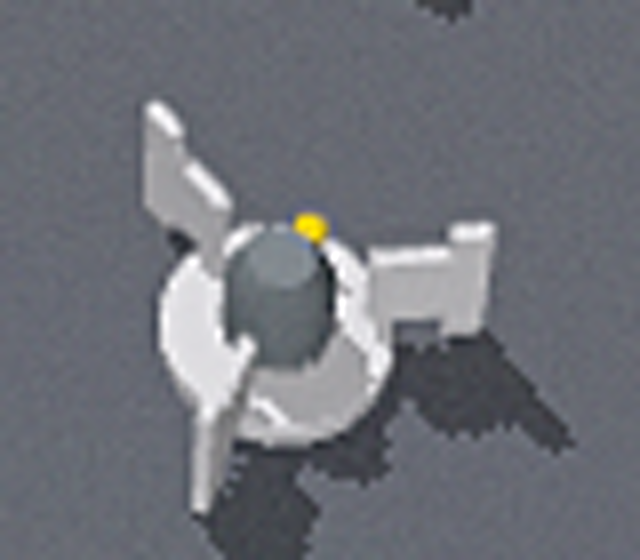

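All six keys are needed, so nothing moved. The fin crop shows the hub top at (285,255), fin-tip tops at (150,103) and (490,230), and the key at (310,228).

Run:
```python
from h import *
f=lambda x,y,z:onz("side",(290+x/8-.44,305+y/8-.44),z)[:2]
hub=f(285,255,.036);tl=f(150,103,.040);tr=f(490,230,.040);key=f(312,226,.02);bt=f(200,512,.008)
print("hub",hub,"flange c",f(275,333,.008))
for n,p in(("left",tl),("right",tr),("key",key),("bot",bt)):
    d=p-hub;print(n,p.round(4),np.linalg.norm(d).round(4),np.degrees(np.arctan2(d[1],d[0])).round(1))
d=tl-tr;print("tip chord",np.linalg.norm(d),np.degrees(np.arctan2(d[1],d[0])))
```

```text
hub [ 0.52309708 -0.26270777] flange c [ 0.5200933  -0.26495895]
left [ 0.5164 -0.2089] 0.0542 97.1
right [ 0.5701 -0.2839] 0.0516 -24.2
key [ 0.541  -0.2496] 0.0222 36.3
bot [ 0.4768 -0.2978] 0.0582 -142.8
tip chord 0.0922553924485387 125.61100044910766
```

Call:
move_arm:
  targets:
    - {"dx":0.54,"dy":1,"dz":0,"rx":0,"ry":0,"rz":0}
    - {"dx":0.54,"dy":1,"dz":0,"rx":0,"ry":0,"rz":0}
    - {"dx":0.54,"dy":1,"dz":0,"rx":0,"ry":0,"rz":0}
    - {"dx":0.54,"dy":1,"dz":0,"rx":0,"ry":0,"rz":0}
    - {"dx":0.54,"dy":1,"dz":0,"rx":0,"ry":0,"rz":0}
    - {"dx":0.54,"dy":1,"dz":0,"rx":0,"ry":0,"rz":0}
    - {"dx":0.54,"dy":1,"dz":0,"rx":0,"ry":0,"rz":0}
    - {"dx":0.54,"dy":1,"dz":0,"rx":0,"ry":0,"rz":0}
    - {"dx":0.54,"dy":1,"dz":0,"rx":0,"ry":0,"rz":0}
    - {"dx":0.54,"dy":1,"dz":0,"rx":0,"ry":0,"rz":0}
  claw: 100
  newtons: 40

```text
t: 1.4
tcp_pos: [0.3097, -0.3492, 0.2044]
tool_rot: [0.99, 0.141, -0.0, -0.0]
force: [0.2, 0.4, 0.3]
finger_gap: 1.0
gripper_force: 0.0
```

Call:
move_arm:
  targets:
    - {"dx":0.54,"dy":1,"dz":0,"rx":0,"ry":0,"rz":0}
    - {"dx":0.54,"dy":1,"dz":0,"rx":0,"ry":0,"rz":0}
    - {"dx":0.54,"dy":1,"dz":0,"rx":0,"ry":0,"rz":0}
    - {"dx":0.54,"dy":1,"dz":0,"rx":0,"ry":0,"rz":0}
    - {"dx":0.54,"dy":1,"dz":0,"rx":0,"ry":0,"rz":0}
    - {"dx":0.54,"dy":1,"dz":0,"rx":0,"ry":0,"rz":0}
    - {"dx":0.54,"dy":1,"dz":0,"rx":0,"ry":0,"rz":0}
    - {"dx":0.54,"dy":1,"dz":0,"rx":0,"ry":0,"rz":0}
    - {"dx":0.54,"dy":1,"dz":0,"rx":0,"ry":0,"rz":0}
    - {"dx":0.54,"dy":0.8,"dz":0,"rx":0,"ry":0,"rz":0}

```text
t: 2.65
tcp_pos: [0.4445, -0.104, 0.2044]
tool_rot: [0.99, 0.141, -0.0, -0.0]
force: [0.1, -0.3, 0.0]
finger_gap: 1.001
gripper_force: 0.0
```

Call:
move_arm:
  targets:
    - {"dx":0.56,"dy":1,"dz":-0.2,"rx":0,"ry":0,"rz":0}
    - {"dx":0,"dy":0,"dz":-1,"rx":0,"ry":0,"rz":0}
    - {"dx":0,"dy":0,"dz":-1,"rx":0,"ry":0,"rz":0}
    - {"dx":0,"dy":0,"dz":-1,"rx":0,"ry":0,"rz":0}
    - {"dx":0,"dy":0,"dz":-1,"rx":0,"ry":0,"rz":0}
    - {"dx":0,"dy":0,"dz":-1,"rx":0,"ry":0,"rz":0}
    - {"dx":0,"dy":0,"dz":-1,"rx":0,"ry":0,"rz":0}
    - {"dx":0,"dy":0,"dz":0,"rx":0,"ry":0,"rz":0}
    - {"dx":0,"dy":0,"dz":0,"rx":0,"ry":0,"rz":0}
    - {"dx":0,"dy":0,"dz":0,"rx":0,"ry":0,"rz":0}

```text
t: 3.9
tcp_pos: [0.4592, -0.0804, 0.0505]
tool_rot: [0.99, 0.141, 0.001, 0.001]
force: [-0.3, 0.4, 0.9]
finger_gap: 0.998
gripper_force: 0.0
```

Call:
move_arm:
  targets:
    - {"dx":0,"dy":0,"dz":0,"rx":0,"ry":0,"rz":0}
    - {"dx":0,"dy":0,"dz":0,"rx":0,"ry":0,"rz":0}
    - {"dx":0,"dy":0,"dz":0,"rx":0,"ry":0,"rz":0}
    - {"dx":0,"dy":0,"dz":0,"rx":0,"ry":0,"rz":0}
    - {"dx":0,"dy":0,"dz":0,"rx":0,"ry":0,"rz":0}
    - {"dx":0,"dy":0,"dz":0,"rx":0,"ry":0,"rz":0}
    - {"dx":0,"dy":0,"dz":0,"rx":0,"ry":0,"rz":0}
    - {"dx":0,"dy":0,"dz":0,"rx":0,"ry":0,"rz":0}
    - {"dx":0,"dy":0,"dz":0,"rx":0,"ry":0,"rz":0}
    - {"dx":0,"dy":0,"dz":0,"rx":0,"ry":0,"rz":0}
  claw: 0

```text
t: 5.15
tcp_pos: [0.4589, -0.0802, 0.0501]
tool_rot: [0.99, 0.141, 0.001, 0.0]
force: [-0.0, -1.0, 4.7]
finger_gap: 0.457
gripper_force: 39.7
```

Run:
```python
from h import *
s=sensors.sense();print(s["t"],np.round(s["tcp_pos"],4),np.round(s["q"],2))
a=cams.snapshot("side");b=cams.snapshot("top")
cv2.imwrite("pics/side2.png",a[:,:,::-1]);cv2.imwrite("pics/top2.png",b[:,:,::-1])
c=np.hstack([cv2.resize(a[220:330,200:310],(400,400),interpolation=2),cv2.resize(b[205:285,265:345],(400,400),interpolation=2)]);cv2.imwrite("pics/g2.png",c[:,:,::-1])
```

```text
5.15 [ 0.4589 -0.0802  0.0501] [-0.41  0.59  1.96  0.    0.59  0.87]
```

View pics/g2.png

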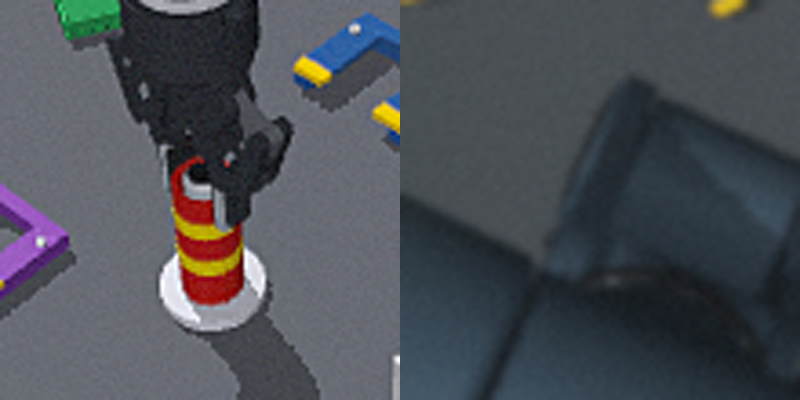

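The body is gripped (gap 38.8 mm) and the pair still stands on the table. Now I slide it to the front of the fork.

Call:
move_arm:
  targets:
    - {"dx":0.4,"dy":0.34,"dz":0,"rx":0,"ry":0,"rz":0}
    - {"dx":0.4,"dy":0.34,"dz":0,"rx":0,"ry":0,"rz":0}
    - {"dx":0.4,"dy":0.34,"dz":0,"rx":0,"ry":0,"rz":0}
    - {"dx":0.4,"dy":0.34,"dz":0,"rx":0,"ry":0,"rz":0}
    - {"dx":0.4,"dy":0.34,"dz":0,"rx":0,"ry":0,"rz":0}
    - {"dx":0.4,"dy":0.34,"dz":0,"rx":0,"ry":0,"rz":0}
    - {"dx":0.4,"dy":0.34,"dz":0,"rx":0,"ry":0,"rz":0}
    - {"dx":0.4,"dy":0.34,"dz":0,"rx":0,"ry":0,"rz":0}
    - {"dx":0.36,"dy":0.36,"dz":0,"rx":0,"ry":0,"rz":0}
    - {"dx":0,"dy":0,"dz":0,"rx":0,"ry":0,"rz":0}

```text
t: 6.5
tcp_pos: [0.5489, -0.0019, 0.0496]
tool_rot: [0.99, 0.141, 0.001, -0.0]
force: [-1.0, 0.6, 5.1]
finger_gap: 0.458
gripper_force: 45.1
```

Run:
```python
from h import *
s=sensors.sense();print(s["t"],np.round(s["tcp_pos"],4),np.round(s["force"],1))
a=cams.snapshot("side");cv2.imwrite("pics/side3.png",a[:,:,::-1])
x0,y0=230,190
cv2.imwrite("pics/g3.png",cv2.resize(a[y0:y0+100,x0:x0+120],(720,600),interpolation=2)[:,:,::-1])
# expected tip positions relative to body: project own estimate of foot outline ends
for p,st in blobs(a,[20,120,90],[35,255,255],(275,215,335,262))[1]: print("tip",p.round(1),st[4],onz("side",p,.018)[:2].round(4))
k=blobs(a,[0,0,115],[180,80,255],(235,220,310,300))
for p,st in k[1]:
    if st[4]>60: print(p,st)
c=max(cv2.findContours(k[0],0,1)[0],key=cv2.contourArea)
w=np.array([onz("side",p[0]+[235,220],.008)[:2] for p in cv2.convexHull(c)])*1000
print(cv2.fitEllipse(w.astype(np.float32)))
```

```text
6.5 [ 0.5489 -0.0019  0.0496] [-1.   0.6  5.1]
tip [288.8 240.6] 13 [0.6121 0.0456]
tip [276.6 247.4] 20 [0.5716 0.0381]
tip [307.5 252.2] 52 [ 0.632  -0.0177]
[266.80185005 263.49902629] [   0    2   75   78 2054]
((531.39208984375, 22.510316848754883), (276.2741394042969, 307.7786865234375), 171.54620361328125)
```

View pics/g3.png

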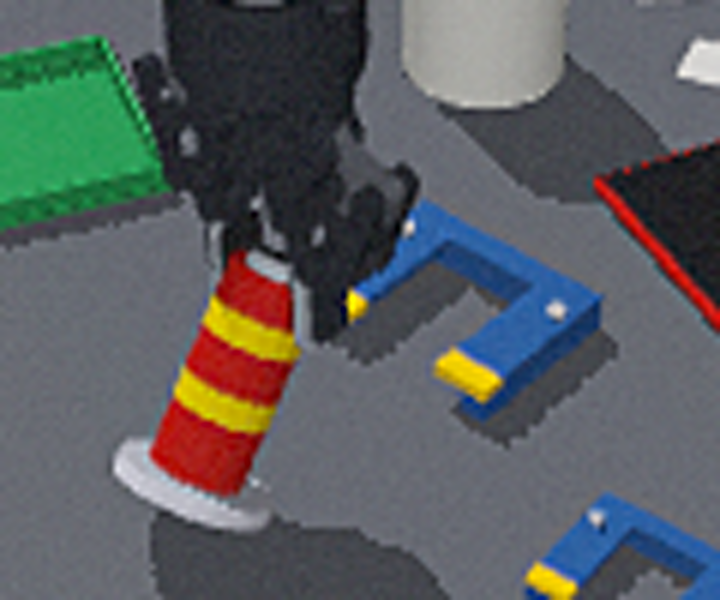

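The picture shows the pair has tipped about the finger line: the body leans forward and the foot lags at about (190,490). I'll back up, release so it settles flat, then regrip with the finger line along the slide direction and lower down.

Call:
move_arm:
  targets:
    - {"dx":-0.2,"dy":-0.06,"dz":0,"rx":0,"ry":0,"rz":0}
    - {"dx":-0.2,"dy":-0.06,"dz":0,"rx":0,"ry":0,"rz":0}
    - {"dx":-0.2,"dy":-0.06,"dz":0,"rx":0,"ry":0,"rz":0}
    - {"dx":-0.2,"dy":-0.06,"dz":0,"rx":0,"ry":0,"rz":0}
    - {"dx":0,"dy":0,"dz":0,"rx":0,"ry":0,"rz":0}
    - {"dx":0,"dy":0,"dz":0,"rx":0,"ry":0,"rz":0}
    - {"dx":0,"dy":0,"dz":0,"rx":0,"ry":0,"rz":0}
    - {"dx":0,"dy":0,"dz":0,"rx":0,"ry":0,"rz":0}
    - {"dx":0,"dy":0,"dz":0,"rx":0,"ry":0,"rz":0}
    - {"dx":0,"dy":0,"dz":0,"rx":0,"ry":0,"rz":0}

```text
t: 7.8
tcp_pos: [0.5323, -0.01, 0.0515]
tool_rot: [0.99, 0.14, 0.006, 0.001]
force: [2.0, 0.9, 9.4]
finger_gap: 0.455
gripper_force: 46.2
```

Run:
```python
from h import *
a=cams.snapshot("side");cv2.imwrite("pics/side4.png",a[:,:,::-1])
# body axis in picture: mean of yellow bands
bl=[(p.round(1),st[4]) for p,st in blobs(a,[20,120,90],[35,255,255],(235,220,300,280),20)[1]];print(bl)
print("vertical would run", [proj("side",(.53,-.007,z)).round(1) for z in(.03,.06,.098)])
```

```text
[(array([287.8, 240.8]), np.int32(22)), (array([266.6, 249.7]), np.int32(72)), (array([263.5, 261.6]), np.int32(77))]
vertical would run [array([270.2, 260. ]), array([269.7, 251.1]), array([269.1, 239.3])]
```

Call:
move_arm:
  targets:
    - {"dx":-0.2,"dy":-0.06,"dz":0,"rx":0,"ry":0,"rz":0}
    - {"dx":-0.2,"dy":-0.06,"dz":0,"rx":0,"ry":0,"rz":0}
    - {"dx":-0.2,"dy":-0.06,"dz":0,"rx":0,"ry":0,"rz":0}
    - {"dx":0,"dy":0,"dz":0,"rx":0,"ry":0,"rz":0}
    - {"dx":0,"dy":0,"dz":0,"rx":0,"ry":0,"rz":0}
    - {"dx":0,"dy":0,"dz":0,"rx":0,"ry":0,"rz":0}
    - {"dx":0,"dy":0,"dz":0,"rx":0,"ry":0,"rz":0}
    - {"dx":0,"dy":0,"dz":0,"rx":0,"ry":0,"rz":0}
    - {"dx":0,"dy":0,"dz":0,"rx":0,"ry":0,"rz":0}
    - {"dx":0,"dy":0,"dz":0,"rx":0,"ry":0,"rz":0}

```text
t: 9.1
tcp_pos: [0.5161, -0.0147, 0.051]
tool_rot: [0.99, 0.14, 0.004, 0.001]
force: [1.6, 0.2, 7.7]
finger_gap: 0.455
gripper_force: 46.9
```

Call:
move_arm:
  targets:
    - {"dx":0,"dy":0,"dz":0,"rx":0,"ry":0,"rz":0}
    - {"dx":0,"dy":0,"dz":0,"rx":0,"ry":0,"rz":0}
    - {"dx":0,"dy":0,"dz":0,"rx":0,"ry":0,"rz":0}
    - {"dx":0,"dy":0,"dz":0,"rx":0,"ry":0,"rz":0}
    - {"dx":0,"dy":0,"dz":0,"rx":0,"ry":0,"rz":0}
    - {"dx":0,"dy":0,"dz":0,"rx":0,"ry":0,"rz":0}
    - {"dx":0,"dy":0,"dz":0,"rx":0,"ry":0,"rz":0}
    - {"dx":0,"dy":0,"dz":0,"rx":0,"ry":0,"rz":0}
    - {"dx":0,"dy":0,"dz":0,"rx":0,"ry":0,"rz":0}
    - {"dx":0,"dy":0,"dz":0,"rx":0,"ry":0,"rz":0}
  claw: 80

```text
t: 10.35
tcp_pos: [0.5124, -0.0136, 0.0495]
tool_rot: [0.99, 0.141, 0.0, -0.0]
force: [-0.4, -0.5, 0.1]
finger_gap: 0.8
gripper_force: 0.0
```

Run:
```python
from h import *
s=sensors.sense();print(s["t"],np.round(s["tcp_pos"],4),np.round(s["q"],2))
a=cams.snapshot("side");cv2.imwrite("pics/side5.png",a[:,:,::-1])
bl=[(p.round(1),st[4]) for p,st in blobs(a,[20,120,90],[35,255,255],(230,220,300,285),20)[1]];print(bl)
x0,y0=220,200
cv2.imwrite("pics/g5.png",cv2.resize(a[y0:y0+90,x0:x0+108],(720,600),interpolation=2)[:,:,::-1])
```

```text
10.35 [ 0.5124 -0.0136  0.0495] [-0.24  0.63  1.84  0.    0.67  1.04]
[(array([258.4, 261.7]), np.int32(59)), (array([259.3, 271.5]), np.int32(59))]
```

View pics/g5.png

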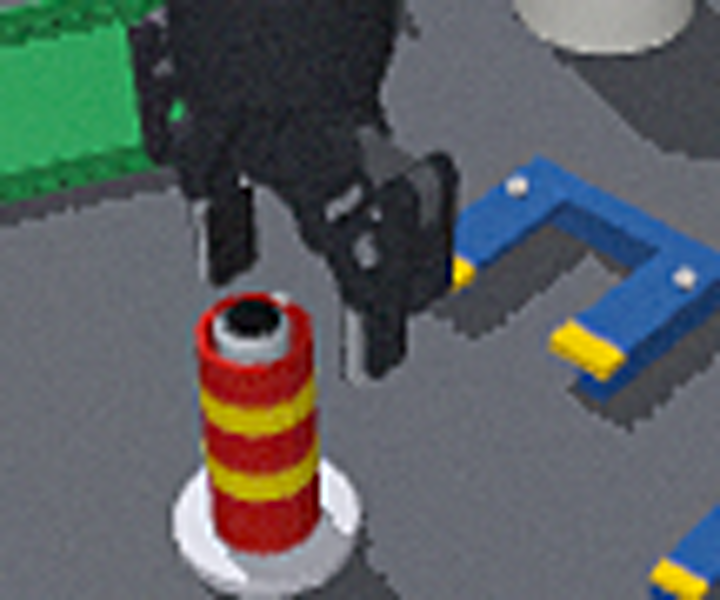

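The pair is upright again, with the core top at (258,248), the rim mark at (262.3,244.5), and the body outside the fingers on the near side. Measure and regrip.

Run:
```python
from h import *
a=cv2.imread("pics/side5.png")[:,:,::-1].copy()
for lo,hi,nm,z,bx in(([0,0,0],[180,255,60],"core",.104,(250,244,264,253)),([0,0,170],[180,90,255],"mark",.098,(258,242,267,248)),([20,120,90],[35,255,255],"bands",0,(245,255,275,280))):
    for p,st in blobs(a,lo,hi,bx,2)[1]: print(nm,p.round(1),st.tolist(),onz("side",p,z)[:2].round(4))
k=blobs(a,[0,0,110],[180,80,255],(240,265,285,295))[0]
n,l,s,c=cv2.connectedComponentsWithStats(k)
i=1+np.argmax(s[1:,4]);print(s[i],c[i]+[240,265])
rows=np.argwhere(l==i)+[265,240];print("xspan",rows[:,1].min(),rows[:,1].max(),"bottom",rows[:,0].max())
L=rows[:,1].min();R=rows[:,1].max()
for x in(L,R):
    y=rows[rows[:,1]==x][:,0].mean();print(x,y,onz("side",(x,y),.004)[:2])
for P in((.50,-.06),(.47,-.03),(.48,-.04)): print(P,proj("side",(*P,.104)),proj("side",(*P,.008)))
```

```text
core [257.4 247.2] [4, 1, 8, 5, 33] [ 0.4911 -0.0245]
mark [261.7 244.3] [3, 2, 2, 2, 3] [ 0.5067 -0.0145]
bands [258.4 261.7] [5, 2, 17, 8, 59] [0.5138 0.0306]
bands [259.3 271.5] [6, 11, 17, 9, 59] [ 0.5005 -0.0018]
[  0   0  45  30 842] [261.49406176 279.48931116]
xspan 240 284 bottom 294
240 279.5 [ 0.44607545 -0.00663452]
284 279.5 [ 0.53960758 -0.0596643 ]
(0.5, -0.06) [267.81465033 255.0814497 ] [269.5168238  284.46177614]
(0.47, -0.03) [250.05581407 251.68589694] [252.82386253 280.95578673]
(0.48, -0.04) [255.92979413 252.80902286] [258.3479181  282.11599312]
```

Call:
move_arm:
  targets:
    - {"dx":0,"dy":0,"dz":1,"rx":0,"ry":0,"rz":0}
    - {"dx":0,"dy":0,"dz":1,"rx":0,"ry":0,"rz":0}
    - {"dx":0,"dy":0,"dz":1,"rx":0,"ry":0,"rz":0}
    - {"dx":-0.12,"dy":-0.06,"dz":0.2,"rx":0,"ry":0,"rz":0.344}
    - {"dx":-0.12,"dy":-0.06,"dz":0,"rx":0,"ry":0,"rz":0.344}
    - {"dx":-0.12,"dy":-0.06,"dz":0,"rx":0,"ry":0,"rz":0.344}
    - {"dx":-0.12,"dy":-0.06,"dz":0,"rx":0,"ry":0,"rz":0.344}
    - {"dx":-0.12,"dy":-0.06,"dz":0,"rx":0,"ry":0,"rz":0.344}
    - {"dx":-0.12,"dy":-0.06,"dz":0,"rx":0,"ry":0,"rz":0.344}
    - {"dx":-0.12,"dy":-0.08,"dz":0,"rx":0,"ry":0,"rz":0.344}
  claw: 100

```text
t: 11.65
tcp_pos: [0.4912, -0.0246, 0.1295]
tool_rot: [0.715, 0.7, -0.0, -0.0]
force: [-0.3, 1.0, -0.0]
finger_gap: 0.997
gripper_force: 0.0
```

Call:
move_arm:
  targets:
    - {"dx":0,"dy":0,"dz":0,"rx":0,"ry":0,"rz":0.344}
    - {"dx":0,"dy":0,"dz":0,"rx":0,"ry":0,"rz":0.344}
    - {"dx":0,"dy":0,"dz":0,"rx":0,"ry":0,"rz":0}
    - {"dx":0,"dy":0,"dz":0,"rx":0,"ry":0,"rz":0}
    - {"dx":0,"dy":0,"dz":0,"rx":0,"ry":0,"rz":0}
    - {"dx":0,"dy":0,"dz":0,"rx":0,"ry":0,"rz":0}
    - {"dx":0,"dy":0,"dz":0,"rx":0,"ry":0,"rz":0}
    - {"dx":0,"dy":0,"dz":0,"rx":0,"ry":0,"rz":0}
    - {"dx":0,"dy":0,"dz":0,"rx":0,"ry":0,"rz":0}
    - {"dx":0,"dy":0,"dz":0,"rx":0,"ry":0,"rz":0}
  newtons: 60

```text
t: 12.9
tcp_pos: [0.4914, -0.0246, 0.1295]
tool_rot: [0.58, 0.815, -0.0, 0.0]
force: [0.3, 0.7, -0.2]
finger_gap: 0.999
gripper_force: 0.0
```

Call:
move_arm:
  targets:
    - {"dx":0,"dy":0,"dz":-0.6,"rx":0,"ry":0,"rz":0}
    - {"dx":0,"dy":0,"dz":-0.6,"rx":0,"ry":0,"rz":0}
    - {"dx":0,"dy":0,"dz":-0.6,"rx":0,"ry":0,"rz":0}
    - {"dx":0,"dy":0,"dz":-0.6,"rx":0,"ry":0,"rz":0}
    - {"dx":0,"dy":0,"dz":-0.6,"rx":0,"ry":0,"rz":0}
    - {"dx":0,"dy":0,"dz":-0.22,"rx":0,"ry":0,"rz":0}
    - {"dx":0,"dy":0,"dz":0,"rx":0,"ry":0,"rz":0}
    - {"dx":0,"dy":0,"dz":0,"rx":0,"ry":0,"rz":0}
    - {"dx":0,"dy":0,"dz":0,"rx":0,"ry":0,"rz":0}
    - {"dx":0,"dy":0,"dz":0,"rx":0,"ry":0,"rz":0}

```text
t: 14.15
tcp_pos: [0.4917, -0.0247, 0.0494]
tool_rot: [0.58, 0.815, 0.0, 0.0]
force: [0.3, -0.2, -0.6]
finger_gap: 1.0
gripper_force: 0.0
```

Call:
move_arm:
  targets:
    - {"dx":0,"dy":0,"dz":0,"rx":0,"ry":0,"rz":0}
    - {"dx":0,"dy":0,"dz":0,"rx":0,"ry":0,"rz":0}
    - {"dx":0,"dy":0,"dz":0,"rx":0,"ry":0,"rz":0}
    - {"dx":0,"dy":0,"dz":0,"rx":0,"ry":0,"rz":0}
    - {"dx":0,"dy":0,"dz":0,"rx":0,"ry":0,"rz":0}
    - {"dx":0,"dy":0,"dz":0,"rx":0,"ry":0,"rz":0}
    - {"dx":0,"dy":0,"dz":0,"rx":0,"ry":0,"rz":0}
    - {"dx":0.19,"dy":0.066,"dz":0,"rx":0,"ry":0,"rz":0}
    - {"dx":0.19,"dy":0.066,"dz":0,"rx":0,"ry":0,"rz":0}
    - {"dx":0.19,"dy":0.066,"dz":0,"rx":0,"ry":0,"rz":0}
  claw: 0

```text
t: 15.4
tcp_pos: [0.5018, -0.0195, 0.0493]
tool_rot: [0.58, 0.815, -0.002, -0.003]
force: [-9.2, -3.1, 13.5]
finger_gap: 0.453
gripper_force: 61.0
```

Run:
```python
from h import *
s=sensors.sense();print(s["t"],np.round(s["tcp_pos"],4),np.round(s["force"],1))
a=cams.snapshot("side");cv2.imwrite("pics/side6.png",a[:,:,::-1])
for p,st in blobs(a,[20,120,90],[35,255,255],(230,220,310,285),8)[1]: print(p.round(1),st.tolist())
```

```text
15.4 [ 0.5018 -0.0195  0.0493] [-9.2 -3.1 13.5]
[285.4 239.3] [51, 15, 10, 9, 49]
[306.2 251.8] [72, 28, 8, 9, 38]
[263.7 258.6] [26, 33, 15, 9, 51]
[262.  268.2] [24, 43, 17, 9, 61]
```

Call:
move_arm:
  targets:
    - {"dx":0,"dy":0,"dz":0.05,"rx":0,"ry":0,"rz":0}
    - {"dx":0,"dy":0,"dz":0.05,"rx":0,"ry":0,"rz":0}
    - {"dx":0,"dy":0,"dz":0,"rx":0,"ry":0,"rz":0}
    - {"dx":0,"dy":0,"dz":0,"rx":0,"ry":0,"rz":0}
    - {"dx":0,"dy":0,"dz":0,"rx":0,"ry":0,"rz":0}
    - {"dx":0,"dy":0,"dz":0,"rx":0,"ry":0,"rz":0}
    - {"dx":0,"dy":0,"dz":0,"rx":0,"ry":0,"rz":0}
    - {"dx":0,"dy":0,"dz":0,"rx":0,"ry":0,"rz":0}
    - {"dx":0,"dy":0,"dz":0,"rx":0,"ry":0,"rz":0}
    - {"dx":0,"dy":0,"dz":0,"rx":0,"ry":0,"rz":0}

```text
t: 16.7
tcp_pos: [0.5057, -0.0197, 0.0515]
tool_rot: [0.58, 0.815, -0.0, -0.0]
force: [-0.1, 0.1, -3.9]
finger_gap: 0.454
gripper_force: 60.5
```

Run:
```python
from h import *
s=sensors.sense();print(s["t"],np.round(s["tcp_pos"],4),np.round(s["force"],1),np.round(s["ft_torque"],2))
a=cams.snapshot("side");cv2.imwrite("pics/side7.png",a[:,:,::-1])
for p,st in blobs(a,[20,120,90],[35,255,255],(230,240,290,285),8)[1]: print(p.round(1),st.tolist())
for z in(.03,.065,.1): print(proj("side",(.5055,-.0197,z)).round(1))
cv2.imwrite("pics/g7.png",cv2.resize(a[200:290,220:328],(720,600),interpolation=2)[:,:,::-1])
```

```text
16.7 [ 0.5057 -0.0197  0.0515] [-0.1  0.1 -3.9] [-0.02 -0.01  0.  ]
[286.4 241. ] [52, 0, 8, 4, 20]
[265.  257.6] [28, 13, 14, 8, 47]
[263.6 267.4] [26, 23, 16, 8, 56]
[263.6 266.6]
[262.9 256.1]
[262.2 245.2]
```

View pics/g7.png

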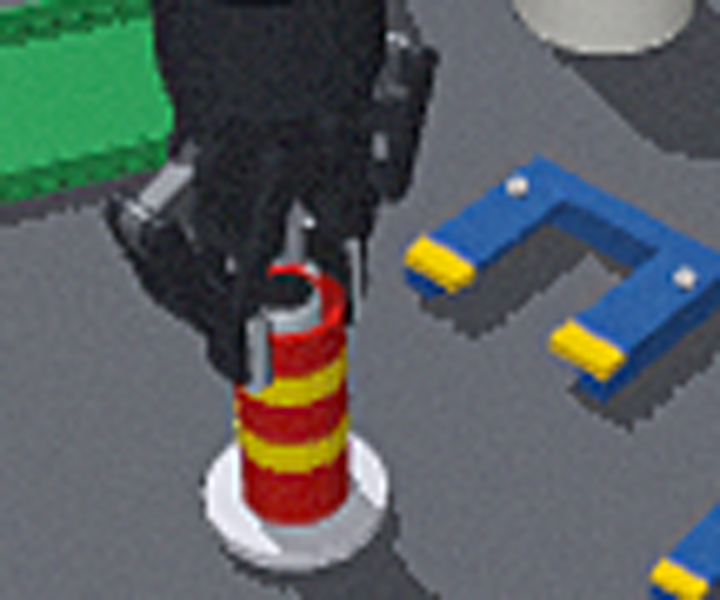

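The pair is upright and just unweighted. Slide it into the fork.

Call:
move_arm:
  targets:
    - {"dx":0.3,"dy":0.104,"dz":0,"rx":0,"ry":0,"rz":0}
    - {"dx":0.3,"dy":0.104,"dz":0,"rx":0,"ry":0,"rz":0}
    - {"dx":0.3,"dy":0.104,"dz":0,"rx":0,"ry":0,"rz":0}
    - {"dx":0.3,"dy":0.104,"dz":0,"rx":0,"ry":0,"rz":0}
    - {"dx":0.3,"dy":0.104,"dz":0,"rx":0,"ry":0,"rz":0}
    - {"dx":0.3,"dy":0.104,"dz":0,"rx":0,"ry":0,"rz":0}
    - {"dx":0.3,"dy":0.104,"dz":0,"rx":0,"ry":0,"rz":0}
    - {"dx":0.3,"dy":0.104,"dz":0,"rx":0,"ry":0,"rz":0}
    - {"dx":0.3,"dy":0.104,"dz":0,"rx":0,"ry":0,"rz":0}
    - {"dx":0.3,"dy":0.104,"dz":0,"rx":0,"ry":0,"rz":0}

```text
t: 18.0
tcp_pos: [0.5811, 0.0065, 0.0515]
tool_rot: [0.58, 0.815, -0.0, -0.0]
force: [-0.2, 0.0, -3.5]
finger_gap: 0.451
gripper_force: 60.6
```

Run:
```python
from h import *
s=sensors.sense();print(s["t"],np.round(s["tcp_pos"],4),np.round(s["force"],1),np.round(s["ft_torque"],2))
a=cams.snapshot("side");cv2.imwrite("pics/side8.png",a[:,:,::-1])
cv2.imwrite("pics/g8.png",cv2.resize(a[200:275,245:335],(720,600),interpolation=2)[:,:,::-1])
for p,st in blobs(a,[20,120,90],[35,255,255],(240,220,320,285),8)[1]: print(p.round(1),st.tolist())
```

```text
18.0 [0.5811 0.0065 0.0515] [-0.2  0.  -3.5] [ 0.01 -0.03  0.07]
[287.7 240.8] [41, 17, 13, 7, 40]
[285.2 250.1] [38, 27, 16, 6, 49]
[307.4 252.1] [62, 28, 12, 9, 53]
```

View pics/g8.png

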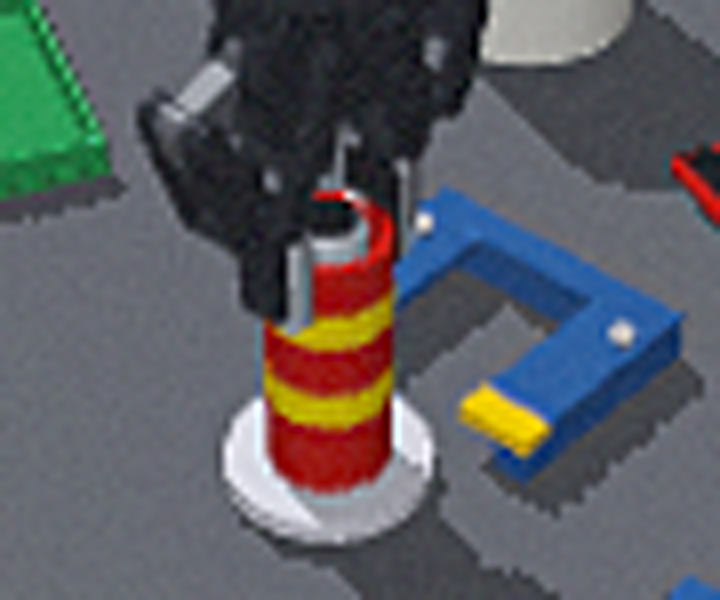

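Call:
move_arm:
  targets:
    - {"dx":0.305,"dy":0.103,"dz":0,"rx":0,"ry":0,"rz":0}
    - {"dx":0.305,"dy":0.103,"dz":0,"rx":0,"ry":0,"rz":0}
    - {"dx":0.305,"dy":0.103,"dz":0,"rx":0,"ry":0,"rz":0}
    - {"dx":0.305,"dy":0.103,"dz":0,"rx":0,"ry":0,"rz":0}
    - {"dx":0.305,"dy":0.103,"dz":0,"rx":0,"ry":0,"rz":0}
    - {"dx":0.305,"dy":0.103,"dz":0,"rx":0,"ry":0,"rz":0}
    - {"dx":0.305,"dy":0.103,"dz":0,"rx":0,"ry":0,"rz":0}
    - {"dx":0.305,"dy":0.103,"dz":0,"rx":0,"ry":0,"rz":0}
    - {"dx":0,"dy":0,"dz":0,"rx":0,"ry":0,"rz":0}
    - {"dx":0,"dy":0,"dz":0,"rx":0,"ry":0,"rz":0}

```text
t: 19.3
tcp_pos: [0.6412, 0.0269, 0.0513]
tool_rot: [0.58, 0.815, -0.0, -0.0]
force: [-0.7, 0.3, -3.7]
finger_gap: 0.449
gripper_force: 60.7
```

Run:
```python
from h import *
s=sensors.sense();print(s["t"],np.round(s["tcp_pos"],4),np.round(s["force"],1),np.round(s["ft_torque"],2))
a=cams.snapshot("side");cv2.imwrite("pics/side9.png",a[:,:,::-1])
for p,st in blobs(a,[20,120,90],[35,255,255],(240,200,330,285),8)[1]: print(p.round(1),st.tolist())
for z in(.03,.065,.1): print(proj("side",(*s["tcp_pos"][:2],z)).round(1))
```

```text
19.3 [0.6412 0.0269 0.0513] [-0.7  0.3 -3.7] [ 0.04 -0.   -0.01]
[304.9 228.2] [59, 24, 12, 7, 37]
[285.3 239.2] [41, 35, 10, 9, 49]
[301.9 237.8] [55, 35, 15, 6, 52]
[307.7 252.2] [63, 49, 11, 8, 50]
[301.8 237.6]
[301.9 227.4]
[302.  216.7]
```

Call:
move_arm:
  targets:
    - {"dx":0,"dy":0,"dz":0.3,"rx":0,"ry":0,"rz":0}
    - {"dx":0,"dy":0,"dz":0.4,"rx":0,"ry":0,"rz":0}
    - {"dx":0,"dy":0,"dz":0.5,"rx":0,"ry":0,"rz":0}
    - {"dx":0,"dy":0,"dz":0.5,"rx":0,"ry":0,"rz":0}
    - {"dx":0,"dy":0,"dz":0.5,"rx":0,"ry":0,"rz":0}
    - {"dx":0,"dy":0,"dz":0.6,"rx":0,"ry":0,"rz":0}
    - {"dx":0,"dy":0,"dz":0.6,"rx":0,"ry":0,"rz":0}
    - {"dx":0,"dy":0,"dz":0.6,"rx":0,"ry":0,"rz":0}
    - {"dx":0,"dy":0,"dz":0.6,"rx":0,"ry":0,"rz":0}
    - {"dx":0,"dy":0,"dz":0.6,"rx":0,"ry":0,"rz":0}

```text
t: 20.6
tcp_pos: [0.6417, 0.0269, 0.1826]
tool_rot: [0.58, 0.815, 0.0, 0.0]
force: [0.8, -0.3, -0.0]
finger_gap: 0.451
gripper_force: 63.1
```

Run:
```python
from h import *
s=sensors.sense();print(s["t"],np.round(s["tcp_pos"],4),np.round(s["force"],1),s["finger_gap"])
a=cams.snapshot("side");cv2.imwrite("pics/side10.png",a[:,:,::-1])
for p,st in blobs(a,[20,120,90],[35,255,255],(240,150,340,285),8)[1]: print(p.round(1),st.tolist())
P=s["tcp_pos"]
for z in(-.041,-.008,.02): print(proj("side",(P[0],P[1],P[2]+z)).round(1))
print("core top",proj("side",(.6412,.0269,.104)))
c=np.hstack([cv2.resize(a[170:260,260:335],(400,480),interpolation=2)]);cv2.imwrite("pics/g10.png",c[:,:,::-1])
```

```text
20.6 [0.6417 0.0269 0.1826] [ 0.8 -0.3 -0. ] 0.4513365784772737
[253.  156.1] [8, 3, 11, 7, 62]
[254.  169.2] [9, 13, 10, 13, 100]
[304.7 184.9] [56, 31, 16, 7, 52]
[302.9 195.7] [55, 42, 17, 7, 67]
[285.3 239.2] [41, 85, 10, 9, 48]
[307.7 252.2] [63, 99, 11, 8, 50]
[302.4 203.3]
[302.6 192.2]
[302.7 182.5]
core top [302.06009994 215.42843238]
```

View pics/g10.png

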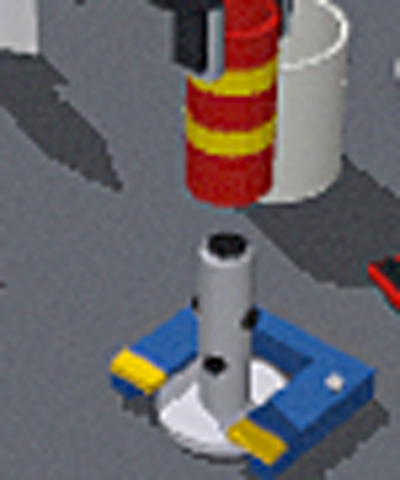

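Body is off at a lower end of about z 0.14, and the mandrel stands under the fork. Picture budget is spent, so from here I use numeric measurements only. Next is calibrating both cameras on the mandrel and refining the fin base.

Run:
```python
from h import *
a=cams.snapshot("side");b=cams.snapshot("top");cv2.imwrite("pics/top10.png",b[:,:,::-1])
print("q",np.round(sensors.sense()["q"],2))
for p,st in blobs(a,[0,0,0],[180,255,45],(292,208,313,222),6)[1]: print("core side",p.round(1),st.tolist(),onz("side",p,.104)[:2].round(4))
t=cv2.imread("pics/top0.png")[:,:,::-1].copy()
# hub: grey darker than flange, inside flange (top & side)
for n,im,bx,z in(("top",t,(362,220,388,245),.036),("side",a,(314,330,336,352),.036)):
    g=cv2.cvtColor(im,cv2.COLOR_RGB2GRAY)[bx[1]:bx[3],bx[0]:bx[2]]
    print(n);print("\n".join(" ".join("%3d"%v for v in r) for r in g))
```

```text
q [-0.13  0.57  1.41  0.    1.16 -0.46]
core side [302.  215.4] [7, 6, 7, 4, 22] [0.6413 0.0271]
top
 76  75  77  77  77  76  78  79  76  75  79  79  79  79  78  83 103 137 164 147  95  63  58  58  56  58
 77  77  76  77  76  77  78  74  77  81  84  86  85  81  82  90 117 157 164 127  79  57  56  55  58  54
 78  76  77  79  76  78  78  84  96 108 114 120 120 111 104 109 140 163 153  99  62  56  56  56  57  58
 77  78  76  78  78  83  95 113 140 160 170 174 175 167 153 140 156 164 131  78  58  57  57  57  58  56
 77  77  75  78  85 110 139 159 181 196 200 201 204 201 184 160 160 154 110  70  58  58  55  58  56  59
 74  75  79  84 111 150 179 189 190 196 191 191 197 204 195 173 166 154 125  92  67  57  59  60  57  64
 78  78  81 106 151 183 192 185 185 183 175 158 168 187 194 189 185 183 168 140 100  69  65  67  70  71
 77  76  95 137 183 205 198 178 175 177 160 133 127 145 164 179 194 197 195 178 138  87  69  76  76  77
 78  83 110 164 205 212 205 185 167 159 133 102  89  95 112 137 162 178 181 177 149 103  73  76  78  79
 79  88 134 186 209 215 211 189 155 124  98  86  87  92  91  94
[... 2841 characters left out ...]
 217 228 167  84  91  94  98 101 100 104 103 100 104  96  92  89  80 232 222 219 200
216 218 227 181  80  84  90  98 100 105 103 103 106 104  98  92  80  78 156 224 219 222
217 219 223 238  91  81 112  93  93  99 106 103 102 100  95  86  72  90 158 223 223 219
216 217 221 232 101 120 219 156  95  98  99  96 105  96  93  82  74 144 160 151 217 223
219 218 217 224 201 169 235 220 101  99  99 100 100  96  91  78  96 167 162 155 151 216
218 218 219 220 222 224 232 154  89  93  98  97  96  91  87  78 150 164 163 161 151 148
219 219 219 218 219 227 204 112  98  99  95  97  90  89 136 126 167 161 162 155 157 146
219 218 219 217 219 226 151 128 149 156 136 138 136 129 167 163 165 160 160 160 159 152
```

Call:
move_arm:
  targets:
    - {"dx":0,"dy":-0.2,"dz":0.3,"rx":0,"ry":0,"rz":-0.35}
    - {"dx":-0.2,"dy":-0.6,"dz":0,"rx":0,"ry":0,"rz":-0.35}
    - {"dx":-0.35,"dy":-0.8,"dz":0,"rx":0,"ry":0,"rz":-0.35}
    - {"dx":-0.35,"dy":-0.8,"dz":0,"rx":0,"ry":0,"rz":-0.35}
    - {"dx":-0.35,"dy":-0.8,"dz":0,"rx":0,"ry":0,"rz":-0.35}
    - {"dx":-0.35,"dy":-0.8,"dz":0,"rx":0,"ry":0,"rz":-0.35}
    - {"dx":-0.35,"dy":-0.8,"dz":0,"rx":0,"ry":0,"rz":-0.35}
    - {"dx":-0.35,"dy":-0.8,"dz":0,"rx":0,"ry":0,"rz":-0.35}
    - {"dx":-0.35,"dy":-0.8,"dz":0,"rx":0,"ry":0,"rz":-0.35}
    - {"dx":-0.35,"dy":-0.8,"dz":0,"rx":0,"ry":0,"rz":-0.35}

```text
t: 22.0
tcp_pos: [0.5658, -0.1535, 0.1881]
tool_rot: [0.999, 0.033, -0.001, -0.0]
force: [-0.8, -0.2, -1.0]
finger_gap: 0.45
gripper_force: 63.1
```

Call:
move_arm:
  targets:
    - {"dx":-0.35,"dy":-0.8,"dz":0,"rx":0,"ry":0,"rz":-0.35}
    - {"dx":-0.35,"dy":-0.8,"dz":0,"rx":0,"ry":0,"rz":-0.35}
    - {"dx":-0.35,"dy":-0.8,"dz":0,"rx":0,"ry":0,"rz":-0.35}
    - {"dx":-0.35,"dy":-0.8,"dz":0,"rx":0,"ry":0,"rz":-0.35}
    - {"dx":-0.38,"dy":-1.0,"dz":0,"rx":0,"ry":0,"rz":-0.35}
    - {"dx":0,"dy":-0.4,"dz":0,"rx":0,"ry":0,"rz":-0.1}
    - {"dx":0,"dy":0,"dz":0,"rx":0,"ry":0,"rz":0}
    - {"dx":0,"dy":0,"dz":0,"rx":0,"ry":0,"rz":0}
    - {"dx":0,"dy":0,"dz":0,"rx":0,"ry":0,"rz":0}
    - {"dx":0,"dy":0,"dz":0,"rx":0,"ry":0,"rz":0}

```text
t: 23.25
tcp_pos: [0.5223, -0.2675, 0.189]
tool_rot: [0.901, -0.433, -0.0, -0.0]
force: [0.1, 0.2, -0.9]
finger_gap: 0.45
gripper_force: 63.1
```

Run:
```python
from h import *
print("hub",onz("side",(324.9,336.7),.036)[:2])
s=sensors.sense();P=np.array(s["tcp_pos"]);print(P)
a=cams.snapshot("side");cv2.imwrite("pics/side11.png",a[:,:,::-1])
for z in(-.043,0,.047): print("axis",proj("side",P+[0,0,z]).round(1))
u,v=proj("side",P+[0,0,-.043]).astype(int)
h=cv2.cvtColor(a,cv2.COLOR_RGB2HSV)
for y in range(v-36,v+16,2):
    r="".join(("W" if S<90 and V>140 else "Y" if 18<H<36 and S>110 else "R" if (H<12 or H>170) and S>110 else "k" if V<60 else ".") for H,S,V in h[y,u-18:u+19].astype(int));print(y,u-18,r)
```

```text
hub [ 0.52225526 -0.26295052]
[ 0.52227366 -0.26753045  0.18899642]
axis [329.  302.1]
axis [330.3 286. ]
axis [331.8 266.9]
266 311 .....kkkkkkkkkkkkkkkkkkkkkRRRRRRRR...
268 311 .....kkkkkkkkkkkkkkkkkkkk.RRRRRRRRR..
270 311 ......kkkk..k..kkkkkkkkkkkRRRRRRRR...
272 311 ......kkkkkkkk...kkkkkk..RRRRRRRRR...
274 311 ..........k.kkkk..kkkkkW.RRRRRRRRR...
276 311 .........YYW.kkkkkkkkkWW.RRRRRRRRY...
278 311 .........YYWkkkkkkkkk.WW.RRRRRRR.Y...
280 311 .........RYWkkkkkkkkkWWW.RRRRRRYY....
282 311 .........R.WkkkkkkkkkWWWRRRYYYYYY....
284 311 ........Y.RR..YkkkkkkWW.YYYYYYY.R....
286 311 ......YYY.RRRRRYYYW.WWWYYYYYYYRRR....
288 311 .........YRRRRRRRRRWWWWRRRRRRRRRY....
290 311 .........YYRRRRRRRRWWWRRRRRRRRR......
292 311 .........YYY.RRRRRRWWWRRRRRRRRYY.....
294 311 ..........YYYYY.RRWWWWRRRRRYYYYY.....
296 311 .........RRYYYYYYYWWWWYYYYYYYY.......
298 311 .........RRRRRYYYYWWWWYYYYYY.RRYYYY..
300 311 .........RRRRRRRRRWWWW...RRRRRRYYY...
302 311 .........RRRRRRRRRWWWRRRRRRRRRR......
304 311 ..........RRRRRR..WWWWRRRRRRRR.......
306 311 ...........RRRRR.......RRRRRR........
308 311 .............RR........RRRR..........
310 311 .....................................
312 311 .....................................
314 311 .....................................
316 311 .....................................
```

Run:
```python
from h import *
a=cv2.imread("pics/side11.png")[:,:,::-1].copy()
h=cv2.cvtColor(a,cv2.COLOR_RGB2HSV).astype(int)
for y in range(276,316):
    r="".join(("W" if S<110 and V>150 else "Y" if 18<H<36 and S>130 and V>110 else "R" if (H<12 or H>170) and S>130 and V>70 else "k" if V<60 else ".") for H,S,V in h[y,312:350]);print(y,r)
P=np.array(sensors.sense()["tcp_pos"])
for z in (-.043,-.023,0.): print([proj("side",P+[20e-3*np.cos(t),20e-3*np.sin(t),z]).round(1).tolist() for t in np.radians([-127-90,-127,-127+90])])
```

```text
276 .........YW.kkkkkkkkkWW.RRRRRRRRY.....
277 ........YYWkkkkkk.kk.WW.RRRRRRRRY.....
278 .........YWkkkkkkkkk.WW.RRRRRRR.Y.....
279 .........YWkkkkkkkkk.WW.RRRRRRRY......
280 .........YWkkkkkkkkk.WW.RRRRRRYY......
281 ........RWWkkkkkkkkk.WWRRRRRYYYY......
282 ........R.WkkkkkkkkkWW.RRRYYYYYY......
283 ........RRW.kkkkkkkkWWWYYYYYYYYR......
284 .......Y.RR...kkkkkkWW.YYYYYYY.R......
285 ......YY.RRRRYW..kk.WWYYYYYYY.RR......
286 ......YY.RRRRRYYYW..WWYYYYYYYRRR......
287 ......YYYRRRRRRRYYWWWWYYY..RRRRR......
288 ........YRRRRRRRRRWWWWRRRRRRRRRY......
289 ........Y.RRRRRRRRWWWWRRRRRRRRR.......
290 ........YYRRRRRRRRWWWRRRRRRRRR........
291 ........YYYRRRRRRRWWW.RRRRRRRRY.......
292 ........YYY.RRRRRRWWWRRRRRRRRYY.......
293 ........YYYYYRRRRWWWWRRRRRRR.YY.......
294 .........YYYYY.RRWWWWRRRRRYYYYY.......
295 ........R.YYYYYYYWWWWR..YYYYYY........
296 ........RRYYYYYYYWWWWYYYYYYYY.........
297 ........RRRYYYYYYWWWWYYYYYYY.RYYWW....
298 ........RRRRRYYYYWWWWYYYYYY.RRYYYY....
299 ........RRRRRRRYYWWWWYYYY.RRRRYYYY....
300 ........RRRRRRRRRWWWW...RRRRRRYYY.....
301 ........RRRRRRRRRWWWWRRRRRRRRR.Y......
302 ........RRRRRRRRRWWWRRRRRRRRRR........
303 ........RRRRRRRRRWWWRRRRRRRRRR........
304 .........RRRRRR..WWWWRRRRRRRR.........
305 .........RRRRRR.......RRRRRRR.........
306 ..........RRRRR.......RRRRRR..........
307 ...........RRRR.......RRRRR...........
308 ............RR........RRRR............
309 ......................RR..............
310 ......................................
311 ......................................
312 ......................................
313 ......................................
314 ......................................
315 ......................................
[[318.1, 301.0], [328.5, 310.8], [340.1, 303.2]]
[[318.5, 293.6], [329.0, 303.4], [340.9, 295.9]]
[[319.0, 284.9], [329.7, 294.6], [341.8, 287.1]]
```

Call:
move_arm:
  targets:
    - {"dx":0,"dy":0.12,"dz":-0.2,"rx":0,"ry":0,"rz":0.344}
    - {"dx":0,"dy":0,"dz":-0.2,"rx":0,"ry":0,"rz":0.344}
    - {"dx":0,"dy":0,"dz":-0.3,"rx":0,"ry":0,"rz":0.344}
    - {"dx":0,"dy":0,"dz":-0.3,"rx":0,"ry":0,"rz":0.344}
    - {"dx":0,"dy":0,"dz":-0.3,"rx":0,"ry":0,"rz":0.344}
    - {"dx":0,"dy":0,"dz":-0.3,"rx":0,"ry":0,"rz":0.344}
    - {"dx":0,"dy":0,"dz":-0.3,"rx":0,"ry":0,"rz":0.344}
    - {"dx":0,"dy":0,"dz":-0.3,"rx":0,"ry":0,"rz":0.344}
    - {"dx":0,"dy":0,"dz":-0.3,"rx":0,"ry":0,"rz":0.344}
    - {"dx":0,"dy":0,"dz":-0.3,"rx":0,"ry":0,"rz":0.344}

```text
t: 24.55
tcp_pos: [0.5224, -0.265, 0.1189]
tool_rot: [0.898, 0.44, 0.0, 0.0]
force: [-0.3, -0.8, -1.4]
finger_gap: 0.453
gripper_force: 63.1
```

Call:
move_arm:
  targets:
    - {"dx":0,"dy":0,"dz":-0.3,"rx":0,"ry":0,"rz":0.344}
    - {"dx":0,"dy":0,"dz":-0.3,"rx":0,"ry":0,"rz":0.344}
    - {"dx":0,"dy":0,"dz":-0.3,"rx":0,"ry":0,"rz":0.344}
    - {"dx":0,"dy":0,"dz":-0.14,"rx":0,"ry":0,"rz":0.344}
    - {"dx":0,"dy":0,"dz":0,"rx":0,"ry":0,"rz":0.344}
    - {"dx":0,"dy":0,"dz":0,"rx":0,"ry":0,"rz":0.34}
    - {"dx":0,"dy":0,"dz":0,"rx":0,"ry":0,"rz":0}
    - {"dx":0,"dy":0,"dz":0,"rx":0,"ry":0,"rz":0}
    - {"dx":0,"dy":0,"dz":0,"rx":0,"ry":0,"rz":0}
    - {"dx":0,"dy":0,"dz":0,"rx":0,"ry":0,"rz":0}

```text
t: 25.8
tcp_pos: [0.5222, -0.2651, 0.093]
tool_rot: [0.548, 0.836, -0.0, 0.0]
force: [-0.4, -0.8, -1.1]
finger_gap: 0.453
gripper_force: 63.1
```

Run:
```python
from h import *
s=sensors.sense();P=np.array(s["tcp_pos"]);print(s["t"],P.round(4),np.round(s["tool_rot"],3),np.round(s["force"],1))
a=cams.snapshot("side");cv2.imwrite("pics/side12.png",a[:,:,::-1])
h=cv2.cvtColor(a,cv2.COLOR_RGB2HSV).astype(int)
for y in range(298,352):
    r="".join(("Y" if 18<H<36 and S>130 and V>110 else "R" if (H<12 or H>170) and S>130 and V>70 else "W" if S<60 and V>135 else "g" if V>115 else "k" if V<50 else ".") for H,S,V in h[y,306:350]);print(y,r)
for z in (-.043,-.023,0.): print([proj("side",P+[20e-3*np.cos(t),20e-3*np.sin(t),z]).round(1).tolist() for t in np.radians([-127-90,-127,-127+90])])
```

```text
25.8 [ 0.5222 -0.2651  0.093 ] [ 0.548  0.836 -0.     0.   ] [-0.4 -0.8 -1.1]
298 k..........kkk.RRR.......kRRRRRRkkgWYYYYg...
299 k............kRRRRR......RRRRRRRRkggYYYY....
300 kk....k...k.kkkkRRR.....RRRRRRRRRkggYYY.....
301 kkk...kk..kkkkkkk.R..kkkRRRRRRRRRRWggY......
302 kkk....kkkkkkkkkkk...kk.RRRRRRRRRRWggg......
303 .kkkk..kk.kk.kkkkk...kkRRRRRRRRRRRW..g......
304 .kkkkk.kkkkkk.kkkk...k.RRRRRRRRRRR..........
305 g.kkkkkkkkkkkkkkkk..kkkRRRRRRRRRRRWg.......g
306 g.kkk.kkkkkkkkkkkk..kk.RRRRRRRRRRRWggg.....g
307 gg.kk.k.kkkkkkkkk.k.k.kRRRRRRRRRRRWggggg.ggg
308 gg..k....kkkkkkkkk.kk..RRRRRRRRRRggggggggggg
309 ggggg.....kkkkkkkkk..g.RRRRRRRRRRggggggggggg
310 gggggg...k.kkkkkkkkWWW.RRRRRRRRRRggggggggggg
311 gggggggg..kkkkk.kk.WWW.RRRRRRRRRRWgggggggggg
312 gggggggggW.kkkk.kk.WWW.RRRRRRRRRRWgggggggggg
313 ggggggggg.kkkkk.kk.WWWRRRRRRRRRRgWgggggggggg
314 ggggggggg.kkkkk.kk.WWWRRRRRRRRRgYWgggggggggg
315 ggggggggggkk.k..kk.WWWRRRRRRRRRYYggggggggggg
316 ggggggggg..k...kkk.WW.RRRRRRRYYYYggggggggggg
317 gggWgggggW.....kkkgWWgRRRRRRgYYYgggggggggggg
318 g.WWWg.ggggRRkkkkkgWW.gYYYYYYYYY.ggggg
[... 1070 characters left out ...]
WWWWWWWWWWWWWW
341 ggg.WWWWWWWWggggRRRRRRRRRRWWWWWWWWWWWWWWWWWW
342 ggg.WWWWWWWW..ggggggRgg...WWWWWWWWWWWWWWWWWW
343 ggg.WWWWWWWW...gggggggg...WWWWWWWWWWWWWWWWWW
344 ggg.WWWWWWWW...gggggggg...WWWWWWWWWWWWWWWWWW
345 ggg.WWWWWWWW....gggggg....WWWWWWW......WWWWW
346 ggg.WWWWWWWW..g.gggg.g....WWWWWWW.gggggWWWWW
347 ggg.WWWWWWWWgWWW.ggg.....WWWWWWWW.gggggg....
348 ggg.WWWWWWWWWWWW.ggg....gWWWWWWWW...g..g....
349 ggggWWWWWWWWWWWW........WWWWWWWWW...........
350 ggg.gWWWWWWWWWWg..g...WWWWWWWWWWW...........
351 gggg.WWWWWWWWWWWWWWWWWWWWWWWWWWWW...........
[[315.7, 332.1], [325.2, 341.9], [336.0, 334.4]]
[[316.0, 325.8], [325.7, 335.6], [336.6, 328.1]]
[[316.4, 318.3], [326.2, 328.1], [337.4, 320.6]]
```

Call:
move_arm:
  targets:
    - {"dx":0,"dy":0.05,"dz":0,"rx":0,"ry":0,"rz":0}
    - {"dx":0,"dy":0,"dz":-0.2,"rx":0,"ry":0,"rz":0}
    - {"dx":0,"dy":0,"dz":-0.2,"rx":0,"ry":0,"rz":0}
    - {"dx":0,"dy":0,"dz":-0.2,"rx":0,"ry":0,"rz":0}
    - {"dx":0,"dy":0,"dz":-0.2,"rx":0,"ry":0,"rz":0}
    - {"dx":0,"dy":0,"dz":-0.2,"rx":0,"ry":0,"rz":0}
    - {"dx":0,"dy":0,"dz":0,"rx":0,"ry":0,"rz":0}
    - {"dx":0,"dy":0,"dz":0,"rx":0,"ry":0,"rz":0}
    - {"dx":0,"dy":0,"dz":0,"rx":0,"ry":0,"rz":0}
    - {"dx":0,"dy":0,"dz":0,"rx":0,"ry":0,"rz":0}

```text
t: 27.1
tcp_pos: [0.5223, -0.264, 0.0682]
tool_rot: [0.548, 0.837, -0.0, 0.0]
force: [-0.6, -1.2, -1.0]
finger_gap: 0.445
gripper_force: 63.1
```

Call:
move_arm:
  targets:
    - {"dx":0,"dy":0,"dz":-0.14,"rx":0,"ry":0,"rz":0}
    - {"dx":0,"dy":0,"dz":-0.14,"rx":0,"ry":0,"rz":0}
    - {"dx":0,"dy":0,"dz":-0.14,"rx":0,"ry":0,"rz":0}
    - {"dx":0,"dy":0,"dz":-0.14,"rx":0,"ry":0,"rz":0}
    - {"dx":0,"dy":0,"dz":-0.14,"rx":0,"ry":0,"rz":0}
    - {"dx":0,"dy":0,"dz":0,"rx":0,"ry":0,"rz":0}
    - {"dx":0,"dy":0,"dz":0,"rx":0,"ry":0,"rz":0}
    - {"dx":0,"dy":0,"dz":0,"rx":0,"ry":0,"rz":0}
    - {"dx":0,"dy":0,"dz":0,"rx":0,"ry":0,"rz":0}
    - {"dx":0,"dy":0,"dz":0,"rx":0,"ry":0,"rz":0}

```text
t: 28.35
tcp_pos: [0.5221, -0.2638, 0.0505]
tool_rot: [0.548, 0.837, 0.0, -0.0]
force: [-0.2, 1.0, -1.5]
finger_gap: 0.448
gripper_force: 63.0
```

Call:
move_arm:
  targets:
    - {"dx":0,"dy":0,"dz":0,"rx":0,"ry":0,"rz":0}
    - {"dx":0,"dy":0,"dz":0,"rx":0,"ry":0,"rz":0}
    - {"dx":0,"dy":0,"dz":0,"rx":0,"ry":0,"rz":0}
    - {"dx":0,"dy":0,"dz":0,"rx":0,"ry":0,"rz":0}
    - {"dx":0,"dy":0,"dz":0.4,"rx":0,"ry":0,"rz":0}
    - {"dx":0,"dy":0,"dz":0.8,"rx":0,"ry":0,"rz":0}
    - {"dx":0,"dy":0,"dz":1,"rx":0,"ry":0,"rz":0}
    - {"dx":0,"dy":0,"dz":1,"rx":0,"ry":0,"rz":0}
    - {"dx":0,"dy":0,"dz":1,"rx":0,"ry":0,"rz":0}
    - {"dx":0,"dy":0,"dz":1,"rx":0,"ry":0,"rz":0}
  claw: 90

```text
t: 29.6
tcp_pos: [0.5222, -0.2638, 0.1821]
tool_rot: [0.548, 0.837, -0.0, 0.0]
force: [0.2, 0.5, -0.3]
finger_gap: 0.899
gripper_force: 0.0
```

Run:
```python
from h import *
s=sensors.sense();print(s["t"],np.round(s["tcp_pos"],4),np.round(s["q"],2))
a=cams.snapshot("side");cv2.imwrite("pics/side13.png",a[:,:,::-1])
h=cv2.cvtColor(a,cv2.COLOR_RGB2HSV).astype(int)
for y in range(300,366):
    r="".join(("Y" if 18<H<36 and S>130 and V>110 else "R" if (H<12 or H>170) and S>130 and V>70 else "W" if S<60 and V>135 else "g" if V>115 else "k" if V<50 else ".") for H,S,V in h[y,306:350]);print(y,r)
P=np.array([.5221,-.2635,0])
for z in (.008,.098): print([proj("side",P+[20e-3*np.cos(t),20e-3*np.sin(t),z]).round(1).tolist() for t in np.radians([36,-127-90,-127,-127+90])])
for p,st in blobs(a,[0,0,0],[180,255,45],(292,208,313,222),6)[1]: print("core",p.round(1),onz("side",p,.104)[:2].round(4))
```

```text
29.6 [ 0.5222 -0.2638  0.1821] [-0.66  0.5   1.56 -0.    1.08 -1.07]
300 gggggggggggggggggggggggggggggggggg.YYYY.....
301 ggggggggggg.gggggggggggggggggggggg.ggY......
302 gggggggggggggggggggggggggggggggg...ggg......
303 ggggggggggggggggggggggggggggggggg...gg......
304 gggggggggggggggggggggggggggggggggg..........
305 gggggggggggggggggggggggggggggggggggg.......g
306 gggggggggggggggggggggggggggggggggggggg.....g
307 gggggggggggggggggggggggggggggggggggggggg.ggg
308 gggggggggggggggggggggggggggggggggggggggggggg
309 ggggggggggggggggggggggWWW.gggggggggggggggggg
310 gggggggggggggggRRRRRRRWWWggggggggggggggggggg
311 gggggggggggggRRRRRRRRRWWWggggggggggggggg.ggg
312 ggggggggggggRRRRRRRRRRRRRRRRgggggggggggggggg
313 gggggggggggRRRRRRRRRRRRRRRRRRggggggggggggggg
314 gggggggggggRRRRRRRRRRRRRRRRRRRgggggggggggggg
315 ggggggggggRRRRRRRRRRRRRRRRRRRRRggggggggggggg
316 gggg.gggggRRRRRRRRRRRRRRRRRRRRRggggggggggggg
317 gggWg.ggggRRRRRRRRRRRRRRRRRRRRRggggggggggggg
318 g.WWWgggg.RRRRRRRRRRRRRRRRRRRRRggggggggggggg
319 g.WWWWg.g.RRRRRRRRRRRRRRRRRRRRRggggggggggggg
320 g.WWWWW.g.RRRRRRRRRRRRRRRRRRRRRggggggggggggg
32
[... 1702 characters left out ...]
..........
356 ggggggg.WWWWggWWWWWWWWWWWWWWWW..............
357 ggggggg.WWWgggWWWWWWWWWWWWWWg...............
358 ggggggg.WWWggWWWWWWWWWWWWWWg................
359 ggggggg.WWWgWgWWWWWWWWWWWg.............g.gg.
360 ggggggggWWWWW....WWggWW................ggggg
361 ggggggg.WWWgW...........................gggg
362 ggggggg.WWWWggg..........................ggg
363 ggggggg.WWWgg.............................gg
364 ggggggg.WWWWgg............................gg
365 ggggggg.WWWg...............................g
[[327.8, 337.6], [314.6, 344.1], [323.7, 353.8], [334.2, 346.4]]
[[330.1, 309.6], [316.0, 316.1], [325.8, 325.9], [337.0, 318.4]]
core [311.5 214.1] [0.6649 0.0196]
core [302.  215.4] [0.6413 0.0271]
```

The body is home: front lower edge at row 354 against 353.8 predicted, and the rim matches too. Now the mandrel.

Call:
move_arm:
  targets:
    - {"dx":0.4,"dy":0.97,"dz":0,"rx":0,"ry":0,"rz":-0.05}
    - {"dx":0.4,"dy":0.97,"dz":0,"rx":0,"ry":0,"rz":-0.05}
    - {"dx":0.4,"dy":0.97,"dz":0,"rx":0,"ry":0,"rz":-0.05}
    - {"dx":0.4,"dy":0.97,"dz":0,"rx":0,"ry":0,"rz":0}
    - {"dx":0.4,"dy":0.97,"dz":0,"rx":0,"ry":0,"rz":0}
    - {"dx":0.4,"dy":0.97,"dz":0,"rx":0,"ry":0,"rz":0}
    - {"dx":0.4,"dy":0.97,"dz":0,"rx":0,"ry":0,"rz":0}
    - {"dx":0.4,"dy":0.97,"dz":0,"rx":0,"ry":0,"rz":0}
    - {"dx":0.4,"dy":0.97,"dz":0,"rx":0,"ry":0,"rz":0}
    - {"dx":0.4,"dy":0.97,"dz":0,"rx":0,"ry":0,"rz":0}
  claw: 100

```text
t: 30.9
tcp_pos: [0.6223, -0.0205, 0.1804]
tool_rot: [0.58, 0.815, -0.0, -0.0]
force: [0.4, -0.5, 0.6]
finger_gap: 0.997
gripper_force: 0.0
```

Call:
move_arm:
  targets:
    - {"dx":0.38,"dy":0.97,"dz":0,"rx":0,"ry":0,"rz":0}
    - {"dx":0.38,"dy":0.97,"dz":0,"rx":0,"ry":0,"rz":0}
    - {"dx":0,"dy":0,"dz":0,"rx":0,"ry":0,"rz":0}
    - {"dx":0,"dy":0,"dz":-0.9,"rx":0,"ry":0,"rz":0}
    - {"dx":0,"dy":0,"dz":-0.9,"rx":0,"ry":0,"rz":0}
    - {"dx":0,"dy":0,"dz":-0.9,"rx":0,"ry":0,"rz":0}
    - {"dx":0,"dy":0,"dz":-0.9,"rx":0,"ry":0,"rz":0}
    - {"dx":0,"dy":0,"dz":-0.9,"rx":0,"ry":0,"rz":0}
    - {"dx":0,"dy":0,"dz":0,"rx":0,"ry":0,"rz":0}
    - {"dx":0,"dy":0,"dz":0,"rx":0,"ry":0,"rz":0}

```text
t: 32.15
tcp_pos: [0.6416, 0.0265, 0.0687]
tool_rot: [0.58, 0.814, 0.0, 0.0]
force: [0.4, -0.0, 1.3]
finger_gap: 1.004
gripper_force: 0.0
```

Call:
move_arm:
  targets:
    - {"dx":0,"dy":0,"dz":0,"rx":0,"ry":0,"rz":0}
    - {"dx":0,"dy":0,"dz":0,"rx":0,"ry":0,"rz":0}
    - {"dx":0,"dy":0,"dz":0,"rx":0,"ry":0,"rz":0}
    - {"dx":0,"dy":0,"dz":0,"rx":0,"ry":0,"rz":0}
    - {"dx":0,"dy":0,"dz":0,"rx":0,"ry":0,"rz":0}
    - {"dx":0,"dy":0,"dz":0,"rx":0,"ry":0,"rz":0}
    - {"dx":0,"dy":0,"dz":0,"rx":0,"ry":0,"rz":0}
    - {"dx":0,"dy":0,"dz":0,"rx":0,"ry":0,"rz":0}
    - {"dx":0,"dy":0,"dz":0.05,"rx":0,"ry":0,"rz":0}
    - {"dx":0,"dy":0,"dz":0.03,"rx":0,"ry":0,"rz":0}
  claw: 0
  newtons: 60

```text
t: 33.4
tcp_pos: [0.6407, 0.0273, 0.0692]
tool_rot: [0.58, 0.815, -0.0, -0.001]
force: [-0.2, -0.2, -3.0]
finger_gap: 0.26
gripper_force: 58.9
```

Call:
move_arm:
  targets:
    - {"dx":0,"dy":0,"dz":0.04,"rx":0,"ry":0,"rz":0}
    - {"dx":-0.38,"dy":-0.13,"dz":0,"rx":0,"ry":0,"rz":0}
    - {"dx":-0.38,"dy":-0.13,"dz":0,"rx":0,"ry":0,"rz":0}
    - {"dx":-0.38,"dy":-0.13,"dz":0,"rx":0,"ry":0,"rz":0}
    - {"dx":-0.38,"dy":-0.13,"dz":0,"rx":0,"ry":0,"rz":0}
    - {"dx":-0.38,"dy":-0.13,"dz":0,"rx":0,"ry":0,"rz":0}
    - {"dx":-0.38,"dy":-0.13,"dz":0,"rx":0,"ry":0,"rz":0}
    - {"dx":-0.38,"dy":-0.13,"dz":0,"rx":0,"ry":0,"rz":0}
    - {"dx":-0.38,"dy":-0.13,"dz":0,"rx":0,"ry":0,"rz":0}
    - {"dx":0,"dy":0,"dz":0,"rx":0,"ry":0,"rz":0}

```text
t: 34.65
tcp_pos: [0.564, 0.001, 0.0709]
tool_rot: [0.58, 0.814, -0.0, -0.001]
force: [0.2, -0.1, -3.1]
finger_gap: 0.261
gripper_force: 59.0
```

Run:
```python
from h import *
s=sensors.sense();P=np.array(s["tcp_pos"]);print(s["t"],P.round(4),np.round(s["force"],1))
a=cams.snapshot("side");cv2.imwrite("pics/side14.png",a[:,:,::-1])
k,b=blobs(a,[0,0,150],[180,60,255],(255,225,305,285),60)
for p,st in b: print(p.round(1),st.tolist())
print("foot pred",proj("side",(P[0],P[1],.01)),[proj("side",(P[0]+.034*np.cos(t),P[1]+.034*np.sin(t),.01)).round(0).tolist() for t in np.radians([53,143,233,323])])
```

```text
34.65 [0.564  0.001  0.0709] [ 0.2 -0.1 -3.1]
[280.4 257.6] [13, 7, 26, 39, 425]
foot pred [280.91708364 259.13289207] [[283.0, 250.0], [268.0, 258.0], [279.0, 269.0], [294.0, 260.0]]
```

Call:
move_arm:
  targets:
    - {"dx":0,"dy":0,"dz":0.6,"rx":0,"ry":0,"rz":0}
    - {"dx":-0.1,"dy":0.4,"dz":0.8,"rx":0,"ry":0,"rz":0}
    - {"dx":-0.1,"dy":0.8,"dz":0.2,"rx":0,"ry":0,"rz":0}
    - {"dx":-0.12,"dy":1,"dz":0,"rx":0,"ry":0,"rz":0}
    - {"dx":-0.12,"dy":1,"dz":0,"rx":0,"ry":0,"rz":0}
    - {"dx":-0.12,"dy":1,"dz":0,"rx":0,"ry":0,"rz":0}
    - {"dx":-0.12,"dy":1,"dz":0,"rx":0,"ry":0,"rz":0}
    - {"dx":-0.12,"dy":1,"dz":0,"rx":0,"ry":0,"rz":0}
    - {"dx":-0.12,"dy":1,"dz":0,"rx":0,"ry":0,"rz":0}
    - {"dx":-0.12,"dy":1,"dz":0,"rx":0,"ry":0,"rz":0}

```text
t: 35.95
tcp_pos: [0.5385, 0.2082, 0.111]
tool_rot: [0.58, 0.815, 0.0, -0.0]
force: [-0.3, 0.5, -2.8]
finger_gap: 0.258
gripper_force: 59.2
```

Call:
move_arm:
  targets:
    - {"dx":-0.12,"dy":0.9,"dz":0,"rx":0,"ry":0,"rz":0}
    - {"dx":0,"dy":0.6,"dz":0,"rx":0,"ry":0,"rz":0}
    - {"dx":0,"dy":0.22,"dz":0,"rx":0,"ry":0,"rz":0}
    - {"dx":0,"dy":0,"dz":0,"rx":0,"ry":0,"rz":0}
    - {"dx":0,"dy":0,"dz":0,"rx":0,"ry":0,"rz":0}
    - {"dx":0,"dy":0,"dz":0,"rx":0,"ry":0,"rz":0}
    - {"dx":0,"dy":0,"dz":0,"rx":0,"ry":0,"rz":0}
    - {"dx":0,"dy":0,"dz":0,"rx":0,"ry":0,"rz":0}
    - {"dx":0,"dy":0,"dz":0,"rx":0,"ry":0,"rz":0}
    - {"dx":0,"dy":0,"dz":0,"rx":0,"ry":0,"rz":0}

```text
t: 37.2
tcp_pos: [0.5362, 0.2491, 0.111]
tool_rot: [0.58, 0.815, 0.0, 0.0]
force: [-0.2, -0.1, -2.7]
finger_gap: 0.261
gripper_force: 59.2
```

Run:
```python
from h import *
s=sensors.sense();P=np.array(s["tcp_pos"]);print(s["t"],P.round(4),np.round(s["force"],1))
a=cams.snapshot("side");cv2.imwrite("pics/side15.png",a[:,:,::-1])
h=cv2.cvtColor(a,cv2.COLOR_RGB2HSV).astype(int)
for y in range(190,236):
    print(y,"".join("G" if 45<H<80 and S>90 else "W" if S<60 and V>135 else "k" if V<50 else "." for H,S,V in h[y,200:270]))
print("foot pred",proj("side",(P[0],P[1],P[2]-.069)),[proj("side",(P[0]+.034*np.cos(t),P[1]+.034*np.sin(t),P[2]-.069)).round(0).tolist() for t in np.radians([53,143,233,323])])
```

```text
37.2 [0.5362 0.2491 0.111 ] [-0.2 -0.1 -2.7]
190 ...........................WWWWWW.....................................
191 ...........................WWWWWW.....................................
192 .............................WWWW.....................................
193 ...........................kkk.WW.....................................
194 ...........................kkkkWW.....................................
195 ..........................W.k..WW...WWWW..............................
196 .........................WWW.WWWW...WWWWW.GGGGGG......................
197 .......................WWWWWWWWWWW..WWWWWW.GGGGG......................
198 ......................WWWWWWWWWWWW..WWWWWWWGGGGGG.....................
199 .....................WWWWWWWWWWWWW..WWWWWWWWGGGGG.....................
200 ....................WWWWWWWWWWWWWW..WWWWWWWWGGGGGG....................
201 ...................GWWWWWWWW.WWWWW...WWWWWWWGGGGGG....................
202 ..............GGGGGGWWWWWWWWWWWWWW.WWWWWWWW.GGGGGGG...................
203 ..........GGGGGGGGGGWWWWWWWWWWWWWWWWWWWWWWW.GGGGGGG...................
204 .
[... 1797 characters left out ...]
8 ..................GGGGGGGGGGGGG.......................................
229 ..................GGGGGGGGG...........................................
230 ..................GGGG................................................
231 ......................................................................
232 ......................................................................
233 ......................................................................
234 ......................................................................
235 ......................................................................
foot pred [231.98393232 203.09478928] [[235.0, 196.0], [221.0, 202.0], [229.0, 210.0], [243.0, 204.0]]
```

Call:
move_arm:
  targets:
    - {"dx":0,"dy":0,"dz":-0.35,"rx":0,"ry":0,"rz":0}
    - {"dx":0,"dy":0,"dz":-0.35,"rx":0,"ry":0,"rz":0}
    - {"dx":0,"dy":0,"dz":-0.35,"rx":0,"ry":0,"rz":0}
    - {"dx":0,"dy":0,"dz":-0.2,"rx":0,"ry":0,"rz":0}
    - {"dx":0,"dy":0,"dz":-0.15,"rx":0,"ry":0,"rz":0}
    - {"dx":0,"dy":0,"dz":-0.05,"rx":0,"ry":0,"rz":0}
    - {"dx":0,"dy":0,"dz":-0.03,"rx":0,"ry":0,"rz":0}
    - {"dx":0,"dy":0,"dz":0,"rx":0,"ry":0,"rz":0}
    - {"dx":0,"dy":0,"dz":0,"rx":0,"ry":0,"rz":0}
    - {"dx":0,"dy":0,"dz":0,"rx":0,"ry":0,"rz":0}

```text
t: 38.5
tcp_pos: [0.5362, 0.2492, 0.0742]
tool_rot: [0.58, 0.815, 0.0, 0.0]
force: [0.3, 0.2, -2.6]
finger_gap: 0.262
gripper_force: 59.2
```

Call:
move_arm:
  targets:
    - {"dx":0,"dy":0,"dz":-0.03,"rx":0,"ry":0,"rz":0}
    - {"dx":0,"dy":0,"dz":-0.02,"rx":0,"ry":0,"rz":0}
    - {"dx":0,"dy":0,"dz":-0.02,"rx":0,"ry":0,"rz":0}
    - {"dx":0,"dy":0,"dz":0,"rx":0,"ry":0,"rz":0}
    - {"dx":0,"dy":0,"dz":0,"rx":0,"ry":0,"rz":0}
    - {"dx":0,"dy":0,"dz":0,"rx":0,"ry":0,"rz":0}
    - {"dx":0,"dy":0,"dz":0,"rx":0,"ry":0,"rz":0}
    - {"dx":0,"dy":0,"dz":0,"rx":0,"ry":0,"rz":0}
    - {"dx":0,"dy":0,"dz":0,"rx":0,"ry":0,"rz":0}
    - {"dx":0,"dy":0,"dz":0,"rx":0,"ry":0,"rz":0}

```text
t: 39.75
tcp_pos: [0.5361, 0.2492, 0.0727]
tool_rot: [0.58, 0.815, 0.0, 0.0]
force: [-2.5, -1.5, 5.7]
finger_gap: 0.261
gripper_force: 60.1
```

Touching the tray floor. Release, rise and check.

Call:
move_arm:
  targets:
    - {"dx":0,"dy":0,"dz":0,"rx":0,"ry":0,"rz":0}
    - {"dx":0,"dy":0,"dz":0,"rx":0,"ry":0,"rz":0}
    - {"dx":0,"dy":0,"dz":0,"rx":0,"ry":0,"rz":0}
    - {"dx":0,"dy":0,"dz":0,"rx":0,"ry":0,"rz":0}
    - {"dx":0,"dy":0,"dz":0,"rx":0,"ry":0,"rz":0}
    - {"dx":0,"dy":0,"dz":0.4,"rx":0,"ry":0,"rz":0}
    - {"dx":0,"dy":0,"dz":1,"rx":0,"ry":0,"rz":0}
    - {"dx":0,"dy":0,"dz":1,"rx":0,"ry":0,"rz":0}
    - {"dx":0,"dy":0,"dz":1,"rx":0,"ry":0,"rz":0}
    - {"dx":0,"dy":0,"dz":1,"rx":0,"ry":0,"rz":0}
  claw: 90

```text
t: 41.0
tcp_pos: [0.5362, 0.2492, 0.1839]
tool_rot: [0.58, 0.815, 0.0, 0.0]
force: [0.4, -0.2, 0.7]
finger_gap: 0.902
gripper_force: 0.0
```

Run:
```python
from h import *
s=sensors.sense();P=np.array(s["tcp_pos"]);print(s["t"],P.round(4),np.round(s["force"],1),s["finger_gap"])
a=cams.snapshot("side");cv2.imwrite("pics/side16.png",a[:,:,::-1])
for p,st in blobs(a,[0,0,0],[180,255,45],(220,165,245,185),6)[1]: print("core top",p.round(1),st[4],onz("side",p,.108)[:2].round(4))
h=cv2.cvtColor(a,cv2.COLOR_RGB2HSV).astype(int)
for y in range(168,226,2):
    print(y,"".join("G" if 45<H<80 and S>90 else "W" if S<60 and V>135 else "k" if V<50 else "." for H,S,V in h[y,205:265]))
b=cv2.imread("pics/side13.png")[:,:,::-1].astype(int);print("body change",np.abs(b-a)[300:366,306:350].mean())
```

```text
41.0 [0.5362 0.2492 0.1839] [ 0.4 -0.2  0.7] 0.9018569486140305
core top [229.7 183.5] 11 [0.5374 0.252 ]
168 ...........................................WW.........WWWWWW
170 ......................................WWWWWWW.........WWWWWW
172 ......................................WWWWWWW.........WWWWWW
174 W.....................................WWWWWWW.........WWWWWW
176 ......................................WWWWWWWW........WWWWWW
178 ......................................WWWWWWWWW.......WWWWWW
180 .......................................WWWWW................
182 .......................................W....................
184 ...............WW.....kkkkkk.W..............................
186 .....................WW....WW...............................
188 W....................WWWWWWW................................
190 ......................WWWWWW................................
192 ......................WWWWWWW...............................
194 ......................WWWWWWW...............................
196 ......................WWWWWWW.kk.....GGGGGG.................
198 ...............
[... 220 characters left out ...]
GGGGGGG.............
206 .....GGGGGGGGGGGGGGGGGG.kk.WWW..WWWW.GGGGGGGGGGG............
208 .....GGGGGGGGGGGGGGWWWWWWWWWWW..WWWWWWWGGGGGGGGGG...........
210 ......GGGGGGGGGGG.WWWWWW.WWWWW..WWWWWWWWGGGGGGGGGG..........
212 .......GGGGGGGGGGWWWWWWWWWWWWW...WWWWWWWGGGGGGGGGGG.........
214 ........GGGGGGGGGWWWWWWWWWWWWWWWWWWWWWW.GGGGGGGGGGGG........
216 ........GGGGGGGGGGWWWWWWWWWWWWWWWWWWW..GGGGGGGGGGGGGG.......
218 .........GGGGGGGGGG.WWWWWWWWWWWWWWWW.GGGGGGGGGGGGGGGG.......
220 ..........GGGGGGGGGGGGGWWWWWWWW.GGGGGGGGGGGGGGGGGGGGGG......
222 ..........GGGGGGGGGGGGGGGGGGGGGGGGGGGGGGGGGGGGGGGGGG........
224 ...........GGGGGGGGGGGGGGGGGGGGGGGGGGGGGGGG.................
body change 21.98404499540863
```

Run:
```python
from h import *
a=cv2.imread("pics/side16.png")[:,:,::-1].copy();h=cv2.cvtColor(a,cv2.COLOR_RGB2HSV).astype(int)
for y in range(304,362,2):
    print(y,"".join(("Y" if 18<H<36 and S>130 and V>110 else "R" if (H<12 or H>170) and S>130 and V>70 else "W" if S<60 and V>135 else "g" if V>115 else ".") for H,S,V in h[y,306:350]))
print("mandrel pred",[proj("side",(.5362,.2492,z)).round(1).tolist() for z in(.108,.012)])
```

```text
304 ............................g....g..........
306 ...................................ggg.....g
308 .....................g........g.............
310 ...............RRRRRRRWWW..g....g...........
312 ............RRRRRRRRRRRRRRRRgg..g...........
314 ...........RRRRRRRRRRRRRRRRRRR....g.........
316 ..........RRRRRRRRRRRRRRRRRRRRRg............
318 ..gWW.....RRRRRRRRRRRRRRRRRRRRRgg.........g.
320 ..WWWW....RRRRRRRRRRRRRRRRRRRRRg............
322 ..WWWWW...RRRRRRRRRRRRRRRRRRRRRg.g..g.......
324 ..WWWWWg..RRRRRRRRRRRRRRRRRRRRR.............
326 ..WWWWWWWYRRRRRRRRRRRRRRRRRRRRg..........g..
328 ..WWWWWWWgYYRRRRRRRRRRRRRRRRRg..............
330 ..WWWWWWW.YYYgRRRRRRRRRRRRRRYY............g.
332 ...gWWWWWRRYYYYYYggRRgRgYYYYYg..............
334 .......gWRRRRYYYYYYYYYYYYYYYRR..........WWWW
336 ........ggRRRRRRRYYYYYYYgRRRRYgWggWWWWWWWWWW
338 ......gWWYYRRRRRRRRRRRRRRRRRggWWWWWWWWWWWWWW
340 .....WWWWRYYYRRRRRRRRRRRRRRgYWWWWWWWWWWWWWWW
342 ....WWWWWRgYYYYYggRRRgRggYYYRWWWWWWWWWWWWWWW
344 ....WWWWgRRRgYYYYYYYYYYYYYgRRWWWWWWWWWWWWWWW
346 ....WWWWWRRRRRRRgYYYYYggRRRRgWWWW......WWWWg
348 ....WWWWWRRRRgWWRRRRRRRRRRRRWWWWW...........
350 .....WWWWWgRRWWgRRRRRRRRRRRWWWWWW...........
352 ......WWWWWWWWggRRRRRRRRRRWWWWWW............
354 .......WWWWWWggggRRRRgggWWWWWWW.............
356 ........gWWggggWWWWWWWWWWWWWWg..............
358 ........gWWggWWWWWWWWWWWWWWg................
360 ........gWWgg....Wggggg.....................
mandrel pred [[229.7, 184.1], [233.0, 211.3]]
```

The body hasn't moved (the change is only lighting), and the mandrel stands exactly as predicted. Handing in.

```bash
python3 -c "
from station import order
print(order.sign_off())"
```

```text
the job is handed in; nothing more can be done
None
```

The job is handed in at about 41 s: the last side image puts the body fully home on the fin base with its notch over the key, and the mandrel released and upright in the green tray; no verdict came back, and the pair tipped about 20° once during the first slide before I set it flat and regripped.

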